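# Load the last sample bottle and shut the keeper bar of a shaker carrier

### The arm

A 6-joint arm with a two-finger parallel gripper is mounted at the origin on a cart in front of the work surface, level with it; the furniture and walls round the work are solid. World frame = base frame: x ahead of the robot, y to its left, z up, the work surface at z = 0. Lengths are in m, angles in rad, forces in N, time in s.
With the tool pointing down it reaches from about 0.325 to 0.9 m from the base axis. Payload 3.5 kg.
Tool frame: the origin (TCP) lies where the fingers leave the gripper's body, on its centre line; the fingertips stand r.tip_reach ahead of it and the grasp point (between the pads) lies 54 mm ahead of it (r.tip_reach is the distance from the TCP to the fingertips, in m); z points along the fingers, y is the direction in which the jaws open and shut (so a half turn about z gives the same grasp; the last joint's range is limited). The gripper opens to 85 mm and grips with 20 to 120 N. Pads are 22 mm wide; open, the fingers measure 114 mm over their backs; the gripper's body (76 mm by 85 mm) begins 54 mm behind the grasp point. The pads swing forward as they close: fully open they stand 13 mm farther back than shut.
Start: joints at [1.029, 0.276, -0.026, 1.268, 0, 1.467], TCP at [0.266, 0.566, 0.304] pointing down, gripper open.
Joint ranges: [-3.12, 3.12], [-0.85, 1.88], [-1.08, 1.24], [-1.95, 2.15], [-1.57, 1.53], [-3.14, 3.14]. Speed limits (rad/s): [2.57, 2.57, 3.14, 3.14, 3.14, 3.14].

### API

Orientations are given as a unit quaternion [w, x, y, z].
In Python, from station import r, capture, job, finder gives the robot as it stands. The module is installed in compiled form; this text tells all that it offers.
- The arm moves only by the shell command python3 -m handwheel 'ROWS' [FORCE]. ROWS is JSON, a list of rows, each an object of numbers: "claw": the finger opening in m, from 0 to 0.0854; "dx", "dy", "dz": the shift along the tool's x, y, z in m; "wx", "wy", "wz": the turn, a rotation vector about the tool's x, y, z in rad. A call has 1 to 5 rows; each row shifts and turns the commanded pose from where the row before left it, along the tool's axes as they then stand; what a row does not reach is not made up. A row lasts 1/8 s, in which the tool goes at most 62.5 mm and 10.7 degrees, less where a joint would pass 70% of its speed; a pose out of reach is approached as far as the arm can. A call is refused whole if a number of a shift passes 0.0625 or a number of a turn 0.188, either way. A call with a gripper value outside its range is refused whole. The fingers move at their own pace and stop on an object; FORCE is the grip in N (left out, the last holds). Time passes only in rows, so rows that do not move let the fingers close. It gives the time, the measured TCP pose, the force and the opening at its end, in the units of the state.
- r.get_obs(): the state, without advancing time (a new reading comes with each control period).
- capture(name): name is "scene" or "side" or "wrist"; returns a dict with "frame" (420x560x3 uint8, blue, green, red), "z_map" (420x560 float32, m along the optical axis (not along the pixel's ray), 0 where there is no reading), "intrinsics" (3x3 intrinsics, pixels), "rvec" (rotation vector, rad) and "tvec" (3), from world to camera coordinates, as OpenCV has them; the wrist camera has in their place "mount" (4x4, takes a point from camera to tool coordinates, whose origin is the TCP and whose axes are the flange's). Camera axes: x right, y down, z forward; pixel columns grow to the right and rows downward; lengths in m; the calibration is good to about 2 mm. A picture is of the moment at which its call begins: read the wrist's pose just before it.
- job.hand_in(): hands the job in, once; it reports no verdict.
Trained networks look in the newest picture that a camera, given by its name, has taken for a name from the list of things; names that differ only in an ending like _2 or _b are one class to them, and where a whole thing is asked for, a point or a joint stands for the part that bears it (a point fixed in the world has none). Each returns a list of dicts, best first, with "confidence" (0 to 1); they miss things now and then, are a little off and sometimes report something else, mostly with a low value. They report only what shows in the picture. A call takes as long as a camera call.
- finder.regions_of(thing, camera): "mask" (420x560 bool, what is visible of it) and "position" ([column, row] in pixels, amid what is visible of it).
The state is a dict: "time_s": time; "joints": joint angles; "qvel": joint speeds; "tau": joint torques, N m; "tool_pos": TCP position; "ee_rot": TCP orientation; "ft_force": force on the tool from outside, world axes, zero at the start; "torque": the same for the moment, N m; "finger_gap": finger opening in m.
Only numpy, scipy, OpenCV 4.12 (cv2) and the standard library are available. Lean on these libraries where they do the work, as an engineer would, in place of code of your own. Each camera call takes 0.05 s, during which the arm holds its last target.

### The job

One sample bottle was left lying on the bench: stand it upright on the bench and let go of it, so that it can then be taken by its cap. Set it down gently, upright and fully home, in the empty middle pocket of the bottle carrier while the keeper bar is still open, then swing the bar shut over the three caps until it snaps home in its catch. Leave the other two bottles in their pockets and do not disturb the things around.

Things in the scene. Friction and masses are not known exactly. Their poses are not given: they have to be found in the camera images.
- bottle_mid (a point): white square sample bottle, lying at the start (cap to the robot's left), 128 mm high, 0.22 kg: body 56 x 56 mm, 86 mm high, edges rounded; shoulder narrowing above it; round ribbed grey cap, 40 mm wide, 103 to 128 mm above the base. Point on its axis, 64 mm above its base; z runs from base to cap (level while lying, up when standing), x and y square to its flat sides
- bottle_left_mid (a point): the same kind of bottle, already standing in the carrier's left pocket; same point and axes
- bottle_right_mid (a point): the same kind of bottle, already standing in the carrier's right pocket; same point and axes
- carrier: fixed steel sheet rack; origin on the bench under its middle; z up, y along its row of three square pockets (from pivot to catch), x across the row, away from the robot. Pockets 62 x 62 mm inside, 66 mm apart, floor 8 mm above the bench; walls 46 mm high above the floor, lips flared. A pivot post (right) and a catch post (left), 112 mm from the middle, reach 156 mm above the bench
- pocket_mid (a point): where the middle of a seated bottle belongs in the carrier's empty middle pocket: 64 mm above the pocket's floor; axes as the carrier's
- keeper (a joint): angle of the keeper bar about its upright pivot, rad: 0 = shut over the caps against its stop, in the catch; grows as it swings out towards the robot (counter-clockwise from above), to 1.7. Stays where it is left (light friction). Within 0.07 rad of shut a ridge under its end must ride over a sprung ball (up to about 10 N at the knob); then it snaps home and is held
- keeper_pivot (a point): on the bar's pivot axis at the right end of the row, 146 mm above the bench, at the bar's height. The bar is a flat steel strip 22 mm wide, 5 mm thick, 240 mm long, with rubber pads that pass 4 mm above the caps of seated bottles; y points along the bar to its free end
- keeper_knob (a point): middle of the bar's round upright black knob at gripping height, 181 mm above the bench, 184 mm from the pivot; the knob is 18 mm wide and stands from 148 to 200 mm above the bench; y points along the bar, away from the pivot
- weigh_dish: bystander: clear round dish, 63 mm across, 17 mm high; origin under its centre
- tangerine_2: bystander: tangerine, 69 mm across, 57 mm high; origin under its centre

How it is judged:
By the outcome, as a careful person would: the job done as asked, in the order asked, and still so for the second after the job is handed in, with the robot touching nothing.
It also fails if it takes over 70 s, if anything falls off the work surface, if the arm or the gripper's body presses on something with over 40 N, if the wrist force passes 120 N, or if a joint passes its speed limit or range.

## Working session

There is one attempt and no reset: what is moved stays moved. The work goes in short steps, Python scripts to look and compute and a shell command to move; the robot and the scene stay as the last step left them, time stands still between calls to the robot, and variables do not carry over. Pictures are saved under pics/ and viewed, and the job is handed in when it is done.

```bash
mkdir -p pics; ls; cat > h.py <<'E'
from station import r, capture, job, finder
import numpy as np, cv2
from scipy.spatial.transform import Rotation as R
def save(name,fn):
    c=capture(name); cv2.imwrite('pics/'+fn+'.png',c['frame']); return c
def T_of(c,obs=None):
    # camera->world
    if 'mount' in c:
        q=np.array(obs['ee_rot']); Rt=R.from_quat(q[[1,2,3,0]]).as_matrix()
        T=np.eye(4);T[:3,:3]=Rt;T[:3,3]=obs['tool_pos']; return T@np.array(c['mount'])
    M=np.eye(4);M[:3,:3]=cv2.Rodrigues(np.array(c['rvec'],float))[0];M[:3,3]=np.array(c['tvec']).ravel()
    return np.linalg.inv(M)
def cloud(c,obs=None,mask=None):
    z=c['z_map'];K=np.array(c['intrinsics']);v,u=np.nonzero((z>0)&(mask if mask is not None else True))
    Z=z[v,u];P=np.c_[(u-K[0,2])/K[0,0]*Z,(v-K[1,2])/K[1,1]*Z,Z]
    T=T_of(c,obs);return P@T[:3,:3].T+T[:3,3],np.c_[u,v]
def st():
    o=r.get_obs();print('t',round(o['time_s'],2),'tcp',np.round(o['tool_pos'],4),'q',np.round(o['ee_rot'],3),'F',np.round(o['ft_force'],1),'gap',round(float(o['finger_gap']),4),'j',np.round(o['joints'],2));return o
E
python3 - <<'E'
from h import *
o=st();print(r.tip_reach);R0=R.from_quat(np.array(o['ee_rot'])[[1,2,3,0]]).as_matrix();print(R0.round(3))
for n in['scene','side']:
    c=save(n,n+'0')
    print(n, T_of(c).round(3).tolist())
    for th in['bottle_mid','carrier','keeper','keeper_knob','weigh_dish','tangerine_2']:
        for d in finder.regions_of(th,n)[:4]:
            P,_=cloud(c,None,d['mask'])
            print(th,round(d['confidence'],2),np.round(d['position']),d['mask'].sum(),np.percentile(P,[2,50,98],axis=0).round(3).tolist() if len(P) else None)
E
```

```text
pics
t 0.0 tcp [0.2652 0.5652 0.3027] q [-0.     0.218  0.976 -0.001] F [ 0.9  0.2 -0.4] gap 0.086 j [ 1.03  0.28 -0.03  1.27  0.    1.47]
0.0726
[[-0.905  0.425 -0.001]
 [ 0.425  0.905 -0.002]
 [ 0.    -0.002 -1.   ]]
scene [[0.547, -0.527, 0.651, 0.063], [-0.837, -0.356, 0.415, -0.408], [0.013, -0.772, -0.636, 0.682], [0.0, 0.0, 0.0, 1.0]]
bottle_mid 0.84 [150. 257.] 1727 [[0.38, 0.103, 0.001], [0.412, 0.147, 0.047], [0.462, 0.246, 0.058]]
carrier 0.76 [314. 263.] 5272 [[0.422, -0.275, 0.001], [0.599, -0.177, 0.054], [0.672, -0.02, 0.189]]
carrier 0.17 [296. 229.] 1039 [[0.613, -0.113, 0.052], [0.626, -0.093, 0.095], [0.66, -0.055, 0.138]]
keeper 0.84 [303. 264.] 1617 [[0.412, -0.267, 0.141], [0.494, -0.189, 0.149], [0.614, -0.136, 0.201]]
keeper 0.16 [316. 264.] 5320 [[0.422, -0.276, 0.001], [0.599, -0.178, 0.053], [0.672, -0.019, 0.189]]
keeper_knob 0.48 [301. 264.] 1694 [[0.412, -0.266, 0.002], [0.5, -0.187, 0.149], [0.613, -0.104, 0.201]]
weigh_dish 0.64 [212. 205.] 331 [[0.642, 0.165, 0.001], [0.677, 0.198, 0.006], [0.703, 0.225, 0.018]]
tangerine_2 0.86 [248. 199.] 443 [[0.69
[... 289 characters left out ...]
rrier 0.93 [251. 222.] 3974 [[0.427, -0.262, 0.005], [0.632, -0.141, 0.058], [0.69, -0.02, 0.18]]
carrier 0.4 [285. 365.] 875 [[0.642, 0.165, 0.0], [0.67, 0.193, 0.004], [0.699, 0.225, 0.019]]
keeper 0.9 [292. 153.] 1083 [[0.413, -0.355, 0.002], [0.506, -0.196, 0.149], [0.619, -0.139, 0.2]]
keeper_knob 0.7 [291. 154.] 1139 [[0.406, -0.334, 0.001], [0.503, -0.197, 0.149], [0.62, -0.138, 0.2]]
weigh_dish 0.81 [282. 364.] 809 [[0.643, 0.165, 0.0], [0.671, 0.192, 0.004], [0.697, 0.224, 0.018]]
weigh_dish 0.72 [240. 183.] 936 [[0.595, -0.238, 0.048], [0.625, -0.197, 0.099], [0.65, -0.183, 0.139]]
tangerine_2 0.9 [242. 331.] 896 [[0.699, 0.083, 0.024], [0.728, 0.116, 0.049], [0.756, 0.139, 0.057]]
```

View pics/scene0.png

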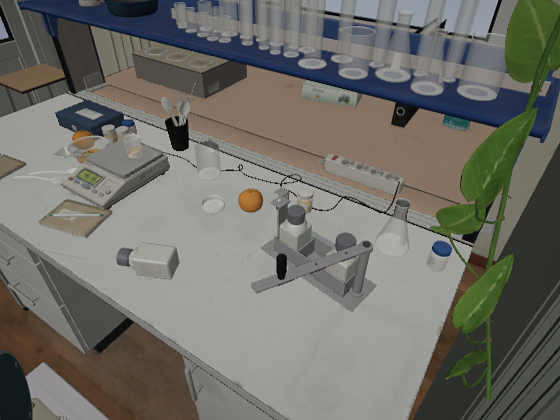

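View pics/side0.png

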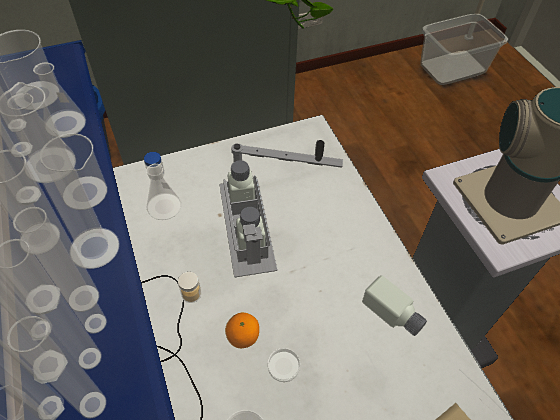

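```bash
python3 - <<'E'
from h import *
A=[]
for n in['scene','side']:
    c=capture(n); P,_=cloud(c); A.append(P)
    m=finder.regions_of('bottle_mid',n)[0]['mask']
    B,_=cloud(c,None,m)
    top=B[(B[:,2]>.05)&(B[:,2]<.064)]
    print(n,'bottle top',cv2.minAreaRect(top[:,:2].astype(np.float32)*1000),np.median(top[:,2]),len(top))
    s=P[(P[:,0]>.36)&(P[:,0]<.52)&(P[:,1]>.05)&(P[:,1]<.27)&(P[:,2]>.012)&(P[:,2]<.07)]
    print(' all',cv2.minAreaRect(s[:,:2].astype(np.float32)*1000))
    capp=s[s[:,1]>.2];print(' cap',capp.min(0).round(3),capp.max(0).round(3), np.median(capp,0).round(3))
    k=P[(P[:,0]>.35)&(P[:,0]<.72)&(P[:,1]>-.32)&(P[:,1]<0.02)]
    cv2.imwrite(f'pics/{n}_k.png',0*c['frame'])
    im=np.full((600,640,3),255,np.uint8)
    for x,y,z in k:
        if z<.012: continue
        col=(0,0,0) if z>.155 else (0,0,255) if z>.141 else (0,160,0) if z>.125 else (255,0,0) if z>.06 else (200,200,0)
        cv2.circle(im,(int((0.02-y)*1700),int((.72-x)*1600)),2,col,-1)
    cv2.imwrite(f'pics/top_{n}.png',im)
    for lo,hi in[(.141,.153),(.17,.202)]:
        q=k[(k[:,2]>lo)&(k[:,2]<hi)];print(lo,hi,len(q),q.min(0).round(3),q.max(0).round(3),cv2.minAreaRect(q[:,:2].astype(np.float32)*1000))
E
```

```text
scene bottle top ((418.6609191894531, 164.191650390625), (56.10475540161133, 121.01097869873047), 24.173538208007812) 0.05605854943849442 758
 all ((416.6689453125, 167.4124755859375), (57.701087951660156, 128.76377868652344), 25.177453994750977)
 cap [0.374 0.201 0.02 ] [0.415 0.23  0.051] [0.387 0.211 0.045]
0.141 0.153 1336 [ 0.404 -0.272  0.141] [ 0.669 -0.031  0.153] ((568.7360229492188, -113.3487548828125), (231.45494079589844, 249.70050048828125), 58.922115325927734)
0.17 0.202 183 [ 0.445 -0.175  0.17 ] [ 0.462 -0.157  0.202] ((453.6826477050781, -165.8629150390625), (17.256633758544922, 15.87169361114502), 76.98321533203125)
side bottle top ((417.80426025390625, 168.10411071777344), (56.76026916503906, 124.8516616821289), 24.53290557861328) 0.056543585458341705 1106
 all ((417.9361572265625, 169.3750457763672), (57.89680862426758, 127.77397918701172), 24.28702163696289)
 cap [0.374 0.2   0.013] [0.43  0.234 0.052] [0.406 0.215 0.043]
0.141 0.153 921 [ 0.404 -0.273  0.141] [ 0.673 -0.024  0.153] ((530.4100341796875, -127.44099426269531), (256.52935791015625, 241.385009765625), 79.07054138183594)
0.17 0.202 104 [ 0.446 -0.173  0.17 ] [ 0.463 -0.154  0.202] ((454.3148498535156, -164.494873046875), (18.149127960205078, 17.104419708251953), 17.085304260253906)
```

View pics/top_scene.png

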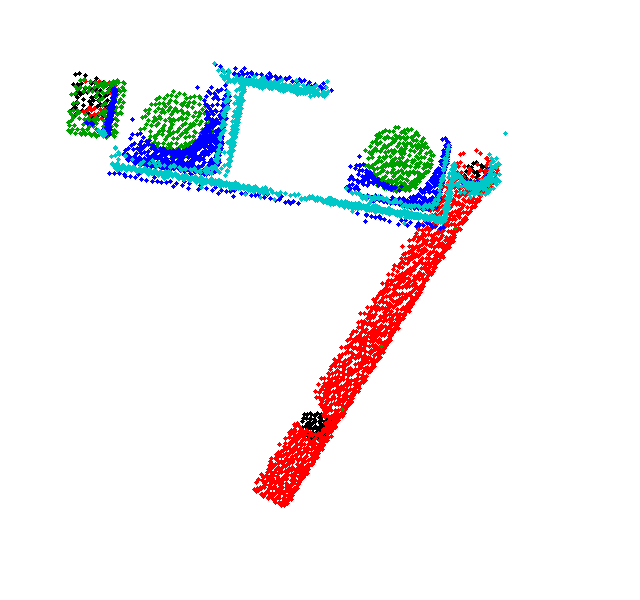

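View pics/top_side.png

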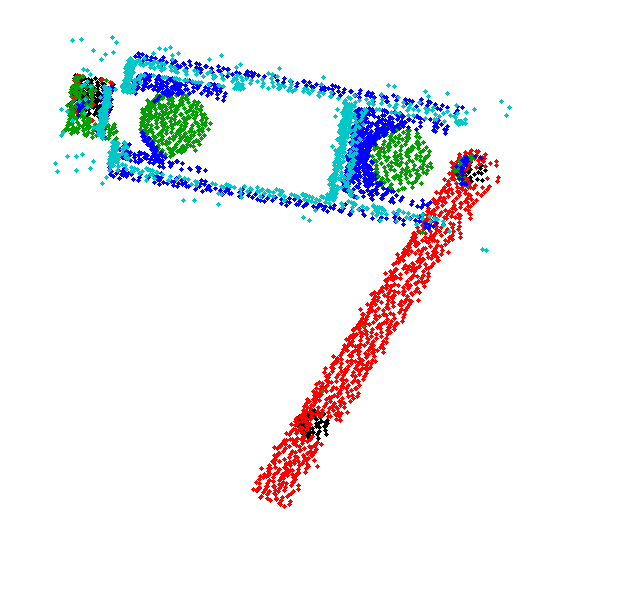

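```bash
python3 - <<'E'
from h import *
res=[]
for n in['scene','side']:
    P,_=cloud(capture(n))
    cc=[]
    for g in[(.647,-.083),(.622,-.215)]:
        q=P[(np.hypot(P[:,0]-g[0],P[:,1]-g[1])<.03)&(P[:,2]>.132)&(P[:,2]<.140)]
        (ctr,rad)=cv2.minEnclosingCircle(q[:,:2].astype(np.float32)*1000)
        print(n,np.round(ctr,1),round(rad,1),np.median(q[:,2]).round(4),len(q),q[:,:2].mean(0).round(4)); cc.append(ctr)
    cc=np.array(cc);d=cc[0]-cc[1];print(' mid',cc.mean(0),np.linalg.norm(d),'row ang',np.degrees(np.arctan2(d[1],d[0])))
    q=P[(P[:,0]>.40)&(P[:,0]<.60)&(P[:,1]>-.27)&(P[:,1]<-.12)&(P[:,2]>.143)&(P[:,2]<.153)]
    x=cv2.minAreaRect(q[:,:2].astype(np.float32)*1000);print(' bar',x)
    q=q[:,:2];u,s,vt=np.linalg.svd(q-q.mean(0));print(' barang',np.degrees(np.arctan2(vt[0,1],vt[0,0])),q.mean(0))
    # lower walls
    t=P[(P[:,2]>.045)&(P[:,2]<.06)&(P[:,0]>.54)&(P[:,0]<.72)&(P[:,1]>-.27)&(P[:,1]<-.04)]
    a=np.radians(79.3);ey=np.array([np.cos(a),np.sin(a)]);ex=np.array([np.sin(a),-np.cos(a)])
    m=cc.mean(0)/1000;L=np.c_[(t[:,:2]-m)@ex,(t[:,:2]-m)@ey]*1000
    for lab,h in(('x',np.histogram(L[:,0],np.arange(-60,61,3))),('y',np.histogram(L[:,1],np.arange(-130,131,3)))):
        print(lab,[(int(e),int(k)) for k,e in zip(*h) if k>15])
E
```

```text
scene [643.4 -83.2] 22.3 0.1365 189 [ 0.6409 -0.0848]
scene [ 620.9 -215.4] 21.1 0.1365 237 [ 0.6192 -0.2154]
 mid [ 632.12722778 -149.32357407] 134.0593818637017 row ang 80.32535030767042
 bar ((506.8007507324219, -196.58203125), (24.215517044067383, 229.9733123779297), 59.63850021362305)
 barang 149.27359445286072 [ 0.49939211 -0.19412013]
x [(-36, 102), (-33, 87), (-30, 53), (-27, 76), (-24, 19), (-18, 16), (-15, 18), (-9, 31), (-6, 28), (-3, 24), (0, 16), (30, 79), (33, 43)]
y [(-121, 16), (-100, 39), (-94, 39), (29, 46), (32, 44), (38, 48), (41, 16)]
side [642.7 -82.9] 20.8 0.137 243 [ 0.6433 -0.0814]
side [ 621.9 -213.3] 21.3 0.1369 206 [ 0.6211 -0.2124]
 mid [ 632.25735474 -148.09517288] 131.9757295935666 row ang 80.93828315056923
 bar ((505.5957946777344, -195.4050750732422), (27.148805618286133, 228.5903778076172), 59.71091842651367)
 barang 149.04548344344988 [ 0.50498563 -0.19384773]
x [(-39, 24), (-36, 81), (-33, 58), (-30, 16), (-24, 19), (9, 16), (12, 17), (18, 19), (21, 18), (24, 18), (27, 31), (30, 76), (33, 39)]
y [(-43, 43), (-40, 31), (-37, 30), (-34, 67), (89, 20), (92, 19), (95, 31), (98, 31), (107, 28)]
```

```bash
cat >> h.py <<'E'
def pose(o=None):
    o=o or r.get_obs();T=np.eye(4);T[:3,:3]=R.from_quat(np.array(o['ee_rot'])[[1,2,3,0]]).as_matrix();T[:3,3]=o['tool_pos'];return T
def target(grasp,z,y,reach=.054):
    z=np.array(z,float);z/=np.linalg.norm(z);y=np.array(y,float);y-=z*(y@z);y/=np.linalg.norm(y)
    T=np.eye(4);T[:3,:3]=np.c_[np.cross(y,z),y,z];T[:3,3]=np.array(grasp)-reach*z;return T
def plan(Tt,N=None,T0=None):
    from scipy.linalg import logm,expm
    T0=pose() if T0 is None else T0
    D=np.linalg.inv(T0)@Tt
    rv=R.from_matrix(D[:3,:3]).as_rotvec();L=np.zeros((4,4))
    th=np.linalg.norm(rv)
    L=logm(D).real
    if N is None: N=int(np.ceil(max(th/np.radians(9.5),np.linalg.norm(D[:3,3])/.045,1)))
    S=expm(L/N);w=R.from_matrix(S[:3,:3]).as_rotvec()
    print('N',N,'tot rot deg',np.degrees(th).round(1),'dist',np.linalg.norm(D[:3,3]).round(4))
    print(' row: "dx":%.4f,"dy":%.4f,"dz":%.4f,"wx":%.4f,"wy":%.4f,"wz":%.4f'%(*S[:3,3],*w))
    return S
E
python3 - <<'E'
from h import *
print(np.array(capture('wrist')['mount']).round(3))
ca=np.radians(114.3);c=np.array([np.cos(ca),np.sin(ca),0]);n=np.array([np.sin(ca),-np.cos(ca),0])
g=np.array([.418,.169,.028])-.009*c
print(g)
plan(target(g+[0,0,.2],[0,0,-1],-n))
plan(target(g+[0,0,.2],[0,0,-1],n))
E
```

```text
[[ 0.001 -0.959 -0.284  0.072]
 [ 1.     0.001 -0.    -0.001]
 [ 0.    -0.284  0.959 -0.07 ]
 [ 0.     0.     0.     1.   ]]
[0.42170363 0.16079737 0.028     ]
N 15 tot rot deg 139.4 dist 0.4346
 row: "dx":0.0121,"dy":-0.0355,"dz":0.0015,"wx":0.0000,"wy":0.0000,"wz":-0.1623
N 10 tot rot deg 40.6 dist 0.4346
 row: "dx":-0.0400,"dy":-0.0191,"dz":0.0022,"wx":0.0000,"wy":-0.0000,"wz":0.0708
```

```bash
python3 -m handwheel '[{"wz":-0.1,"claw":0.0854}]'; python3 -c "
from h import *
st()"
```

```text
t 1.05 tcp [0.2655 0.5658 0.3039] q [-0.     0.218  0.976  0.   ] F [-0.2  0.6 -0.8] gap 0.0854 j [ 1.03  0.28 -0.03  1.27  0.    1.47]invalid input
```

```bash
python3 -m handwheel '[{"claw":0.085,"dx":0,"dy":0,"dz":0,"wx":0,"wy":0,"wz":0.1}]'; python3 -c "
from h import *
st()"
```

```text
time_s: 1.18
tool_pos: [0.2655, 0.5658, 0.3039]
ee_rot: [-0.0, 0.267, 0.964, -0.0]
ft_force: [-0.2, 0.1, 0.5]
finger_gap: 0.0849
t 1.18 tcp [0.2655 0.5658 0.3039] q [-0.     0.267  0.964 -0.   ] F [-0.2  0.1  0.5] gap 0.0849 j [ 1.03  0.28 -0.03  1.27  0.    1.57]
```

```bash
cat >> h.py <<'E'
ca=np.radians(114.3);c=np.array([np.cos(ca),np.sin(ca),0]);n=np.array([np.sin(ca),-np.cos(ca),0]);up=np.array([0,0,1.])
g=np.array([.418,.169,.028])-.009*c
E
python3 - <<'E'
from h import *
t=np.radians(25);z=-np.cos(t)*up-np.sin(t)*c
plan(target(g-.12*z+[0,0,.03],z,n),10)
E
```

```text
N 10 tot rot deg 42.5 dist 0.3713
 row: "dx":-0.0315,"dy":-0.0139,"dz":0.0157,"wx":0.0132,"wy":-0.0423,"wz":0.0595
```

```bash

python3 -m handwheel '[{"claw":0.085,"dx":-0.0315,"dy":-0.0139,"dz":0.0157,"wx":0.0132,"wy":-0.0423,"wz":0.0595},{"claw":0.085,"dx":-0.0315,"dy":-0.0139,"dz":0.0157,"wx":0.0132,"wy":-0.0423,"wz":0.0595},{"claw":0.085,"dx":-0.0315,"dy":-0.0139,"dz":0.0157,"wx":0.0132,"wy":-0.0423,"wz":0.0595},{"claw":0.085,"dx":-0.0315,"dy":-0.0139,"dz":0.0157,"wx":0.0132,"wy":-0.0423,"wz":0.0595},{"claw":0.085,"dx":-0.0315,"dy":-0.0139,"dz":0.0157,"wx":0.0132,"wy":-0.0423,"wz":0.0595}]'
python3 -m handwheel '[{"claw":0.085,"dx":-0.0315,"dy":-0.0139,"dz":0.0157,"wx":0.0132,"wy":-0.0423,"wz":0.0595},{"claw":0.085,"dx":-0.0315,"dy":-0.0139,"dz":0.0157,"wx":0.0132,"wy":-0.0423,"wz":0.0595},{"claw":0.085,"dx":-0.0315,"dy":-0.0139,"dz":0.0157,"wx":0.0132,"wy":-0.0423,"wz":0.0595},{"claw":0.085,"dx":-0.0315,"dy":-0.0139,"dz":0.0157,"wx":0.0132,"wy":-0.0423,"wz":0.0595},{"claw":0.085,"dx":-0.0315,"dy":-0.0139,"dz":0.0157,"wx":0.0132,"wy":-0.0423,"wz":0.0595}]'
python3 - <<'E'
from h import *
o=st()
t=np.radians(25);z=-np.cos(t)*up-np.sin(t)*c
plan(target(g,z,n),4)
w=save('wrist','w1')
d=finder.regions_of('bottle_mid','wrist')
P,_=cloud(w,o,d[0]['mask']);top=P[(P[:,2]>.05)&(P[:,2]<.064)]
print(d[0]['confidence'],cv2.minAreaRect(top[:,:2].astype(np.float32)*1000))
print(cv2.minAreaRect(P[P[:,2]>.012][:,:2].astype(np.float32)*1000),np.median(top[:,2]))
E
```

```text
time_s: 1.8
tool_pos: [0.3514, 0.4093, 0.2404]
ee_rot: [0.093, 0.405, 0.908, -0.06]
ft_force: [-0.7, 0.4, 0.5]
finger_gap: 0.0851
time_s: 2.42
tool_pos: [0.3924, 0.2272, 0.2152]
ee_rot: [0.183, 0.529, 0.82, -0.117]
ft_force: [0.1, -1.0, -0.2]
finger_gap: 0.0849
t 2.42 tcp [0.3924 0.2272 0.2152] q [ 0.183  0.529  0.82  -0.117] F [ 0.1 -1.  -0.2] gap 0.0849 j [ 0.58  0.11 -0.48  1.06 -0.43  1.75]
N 4 tot rot deg 0.1 dist 0.147
 row: "dx":0.0034,"dy":-0.0002,"dz":0.0366,"wx":0.0003,"wy":0.0003,"wz":0.0002
0.87 ((418.4988098144531, 164.5455322265625), (55.91962814331055, 118.35481262207031), 24.3790283203125)
((416.3580322265625, 168.64840698242188), (56.432273864746094, 127.5962142944336), 24.3790283203125) 0.0560348554371666
```

View pics/w1.png

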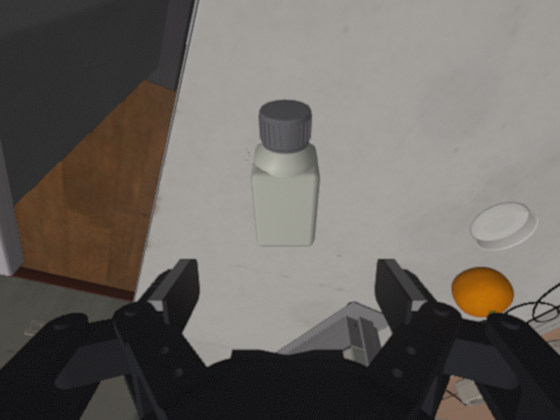

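The wrist view shows the bottle at column 285, cap at row 125, centred between the fingers, which are at columns 190 and 385. Descending.

```bash

python3 -m handwheel '[{"claw":0.085,"dx":0.0034,"dy":0,"dz":0.0366,"wx":0,"wy":0,"wz":0},{"claw":0.085,"dx":0.0034,"dy":0,"dz":0.0366,"wx":0,"wy":0,"wz":0},{"claw":0.085,"dx":0.0034,"dy":0,"dz":0.0366,"wx":0,"wy":0,"wz":0},{"claw":0.085,"dx":0.0034,"dy":0,"dz":0.0366,"wx":0,"wy":0,"wz":0},{"claw":0.085,"dx":0,"dy":0,"dz":0,"wx":0,"wy":0,"wz":0}]'
python3 -m handwheel '[{"claw":0.045,"dx":0,"dy":0,"dz":0,"wx":0,"wy":0,"wz":0},{"claw":0.045,"dx":0,"dy":0,"dz":0,"wx":0,"wy":0,"wz":0},{"claw":0.045,"dx":0,"dy":0,"dz":0,"wx":0,"wy":0,"wz":0},{"claw":0.045,"dx":0,"dy":0,"dz":0,"wx":0,"wy":0,"wz":0},{"claw":0.045,"dx":0,"dy":0,"dz":0,"wx":0,"wy":0,"wz":0}]' 40
python3 - <<'E'
from h import *
o=st()
save('side','side1')
E
```

```text
time_s: 3.15
tool_pos: [0.4109, 0.1822, 0.0749]
ee_rot: [0.18, 0.528, 0.821, -0.119]
ft_force: [0.3, -0.9, -0.2]
finger_gap: 0.0848
time_s: 3.78
tool_pos: [0.4132, 0.184, 0.0784]
ee_rot: [0.183, 0.528, 0.821, -0.116]
ft_force: [-4.4, 1.2, 5.6]
finger_gap: 0.0557
t 3.77 tcp [0.4132 0.184  0.0784] q [ 0.183  0.528  0.821 -0.116] F [-4.4  1.2  5.6] gap 0.0557 j [ 0.48  0.27 -0.64  0.68 -0.44  1.63]
```

View pics/side1.png

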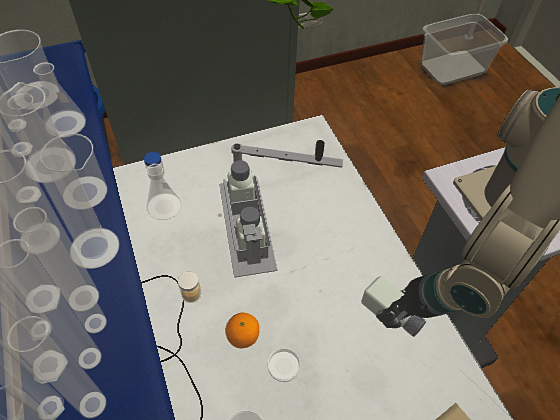

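Grip holds at 55.7 mm. Now lift, then yaw, then pitch.

```bash
python3 - <<'E'
from h import *
T=pose();L=T.copy();L[2,3]+=.13
plan(L,4)
G=L[:3,3]+.054*L[:3,2]
Rz=R.from_euler('z',-79.3,degrees=True).as_matrix()
G2=np.array([.47,.10,G[2]])
Y=np.eye(4);Y[:3,:3]=Rz@L[:3,:3];Y[:3,3]=G2-.054*Y[:3,2]
plan(Y,10,L)
# pitch about tool y by -90 or +90
for s in(1,-1):
    U=np.eye(4);U[:3,:3]=Y[:3,:3]@R.from_euler('y',90*s,degrees=True).as_matrix();U[:3,3]=G2-.054*U[:3,2]
    print(s,U[:3,2].round(2));plan(U,10,Y)
E
```

```text
N 4 tot rot deg 0.0 dist 0.13
 row: "dx":-0.0137,"dy":0.0001,"dz":-0.0295,"wx":-0.0000,"wy":0.0000,"wz":0.0000
N 10 tot rot deg 79.3 dist 0.1034
 row: "dx":-0.0054,"dy":0.0095,"dz":0.0025,"wx":0.0585,"wy":-0.0003,"wz":0.1254
1 [ 0.74  0.52 -0.42]
N 10 tot rot deg 90.0 dist 0.0764
 row: "dx":-0.0084,"dy":-0.0000,"dz":0.0007,"wx":0.0000,"wy":0.1571,"wz":0.0000
-1 [-0.74 -0.52  0.42]
N 10 tot rot deg 90.0 dist 0.0764
 row: "dx":0.0084,"dy":0.0000,"dz":0.0007,"wx":0.0000,"wy":-0.1571,"wz":0.0000
```

```bash

python3 -m handwheel '[{"claw":0.045,"dx":-0.0137,"dy":0,"dz":-0.0295,"wx":0,"wy":0,"wz":0},{"claw":0.045,"dx":-0.0137,"dy":0,"dz":-0.0295,"wx":0,"wy":0,"wz":0},{"claw":0.045,"dx":-0.0137,"dy":0,"dz":-0.0295,"wx":0,"wy":0,"wz":0},{"claw":0.045,"dx":-0.0137,"dy":0,"dz":-0.0295,"wx":0,"wy":0,"wz":0}]'
python3 -m handwheel '[{"claw":0.045,"dx":-0.0054,"dy":0.0095,"dz":0.0025,"wx":0.0585,"wy":0,"wz":0.1254},{"claw":0.045,"dx":-0.0054,"dy":0.0095,"dz":0.0025,"wx":0.0585,"wy":0,"wz":0.1254},{"claw":0.045,"dx":-0.0054,"dy":0.0095,"dz":0.0025,"wx":0.0585,"wy":0,"wz":0.1254},{"claw":0.045,"dx":-0.0054,"dy":0.0095,"dz":0.0025,"wx":0.0585,"wy":0,"wz":0.1254},{"claw":0.045,"dx":-0.0054,"dy":0.0095,"dz":0.0025,"wx":0.0585,"wy":0,"wz":0.1254}]'
python3 -m handwheel '[{"claw":0.045,"dx":-0.0054,"dy":0.0095,"dz":0.0025,"wx":0.0585,"wy":0,"wz":0.1254},{"claw":0.045,"dx":-0.0054,"dy":0.0095,"dz":0.0025,"wx":0.0585,"wy":0,"wz":0.1254},{"claw":0.045,"dx":-0.0054,"dy":0.0095,"dz":0.0025,"wx":0.0585,"wy":0,"wz":0.1254},{"claw":0.045,"dx":-0.0054,"dy":0.0095,"dz":0.0025,"wx":0.0585,"wy":0,"wz":0.1254},{"claw":0.045,"dx":-0.0054,"dy":0.0095,"dz":0.0025,"wx":0.0585,"wy":0,"wz":0.1254}]'
python3 - <<'E'
from h import *
o=st();T=pose(o);print(T.round(3))
E
```

```text
time_s: 4.32
tool_pos: [0.4124, 0.1839, 0.2085]
ee_rot: [0.182, 0.528, 0.821, -0.116]
ft_force: [1.2, 0.2, -3.2]
finger_gap: 0.0554
time_s: 4.95
tool_pos: [0.4636, 0.1621, 0.2075]
ee_rot: [0.131, 0.777, 0.592, -0.171]
ft_force: [-0.2, -0.3, -3.2]
finger_gap: 0.0555
time_s: 5.58
tool_pos: [0.4887, 0.1127, 0.2075]
ee_rot: [0.065, 0.931, 0.293, -0.205]
ft_force: [0.1, -0.6, -2.5]
finger_gap: 0.0556
t 5.58 tcp [0.4887 0.1127 0.2075] q [ 0.065  0.931  0.293 -0.205] F [ 0.1 -0.6 -2.5] gap 0.0556 j [ 0.18  0.37 -0.18  1.42 -0.18  2.74]
[[ 0.744  0.573 -0.344  0.489]
 [ 0.52  -0.82  -0.242  0.113]
 [-0.421  0.001 -0.907  0.208]
 [ 0.     0.     0.     1.   ]]
```

```bash

for i in 1 2; do :; done
python3 -m handwheel '[{"claw":0.045,"dx":-0.0084,"dy":0,"dz":0.0007,"wx":0,"wy":0.157,"wz":0},{"claw":0.045,"dx":-0.0084,"dy":0,"dz":0.0007,"wx":0,"wy":0.157,"wz":0},{"claw":0.045,"dx":-0.0084,"dy":0,"dz":0.0007,"wx":0,"wy":0.157,"wz":0},{"claw":0.045,"dx":-0.0084,"dy":0,"dz":0.0007,"wx":0,"wy":0.157,"wz":0},{"claw":0.045,"dx":-0.0084,"dy":0,"dz":0.0007,"wx":0,"wy":0.157,"wz":0}]'
python3 -m handwheel '[{"claw":0.045,"dx":-0.0084,"dy":0,"dz":0.0007,"wx":0,"wy":0.157,"wz":0},{"claw":0.045,"dx":-0.0084,"dy":0,"dz":0.0007,"wx":0,"wy":0.157,"wz":0},{"claw":0.045,"dx":-0.0084,"dy":0,"dz":0.0007,"wx":0,"wy":0.157,"wz":0},{"claw":0.045,"dx":-0.0084,"dy":0,"dz":0.0007,"wx":0,"wy":0.157,"wz":0},{"claw":0.045,"dx":-0.0084,"dy":0,"dz":0.0007,"wx":0,"wy":0.157,"wz":0}]'
python3 - <<'E'
from h import *
o=st();T=pose(o);print(T.round(3), (T[:3,3]+.054*T[:3,2]).round(3))
for n in['scene','side']:
    C=save(n,n+'2')
    d=finder.regions_of('bottle_mid',n)
    for k in d[:3]:
        P,_=cloud(C,None,k['mask']);print(n,k['confidence'],k['position'],np.percentile(P,[1,50,99],axis=0).round(3).tolist())
E
```

```text
time_s: 6.2
tool_pos: [0.4541, 0.0889, 0.2098]
ee_rot: [-0.052, 0.938, 0.298, 0.168]
ft_force: [-0.3, 0.5, -3.3]
finger_gap: 0.0557
time_s: 6.82
tool_pos: [0.4607, 0.0532, 0.206]
ee_rot: [-0.17, 0.807, 0.267, 0.498]
ft_force: [0.1, -0.3, -3.7]
finger_gap: 0.0555
t 6.83 tcp [0.4607 0.0532 0.206 ] q [-0.17   0.807  0.267  0.498] F [ 0.1 -0.3 -3.7] gap 0.0555 j [-0.42 -0.09 -1.07 -0.18  0.9   2.47]
[[ 0.361  0.6    0.713  0.461]
 [ 0.261 -0.8    0.541  0.053]
 [ 0.895 -0.009 -0.446  0.206]
 [ 0.     0.     0.     1.   ]] [0.499 0.082 0.182]
scene 0.87 [192.8, 183.6] [[0.479, 0.046, 0.132], [0.494, 0.069, 0.231], [0.527, 0.099, 0.254]]
side 0.89 [351.1, 243.8] [[0.472, 0.062, 0.129], [0.513, 0.095, 0.209], [0.536, 0.117, 0.253]]
side 0.66 [244.8, 329.9] [[0.688, 0.079, -0.001], [0.727, 0.115, 0.048], [0.757, 0.139, 0.057]]
```

View pics/scene2.png

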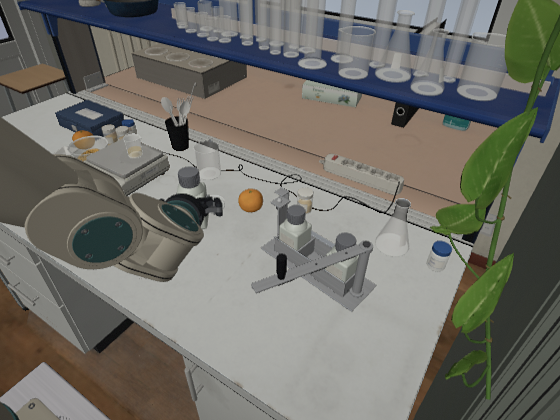

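View pics/side2.png

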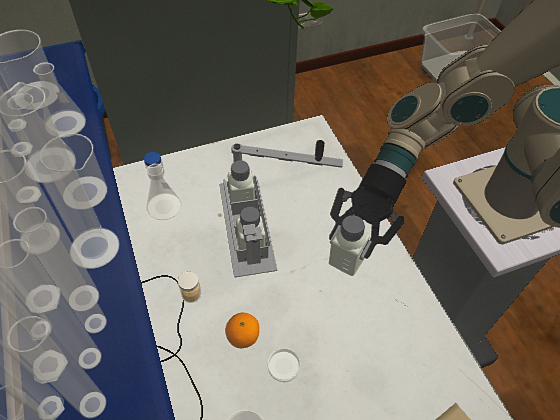

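The bottle hangs nearly upright at (0.50, 0.08). Joint 3 is at its limit, so I'll move it farther out and then lower it.

```bash
cat >> h.py <<'E'
# grip record: tool pose at pick, bottle base in tool frame
Tp=np.eye(4);Tp[:3,:3]=R.from_quat(np.array([.528,.821,-.116,.183])).as_matrix();Tp[:3,3]=[.4132,.184,.0784]
base_t=np.linalg.inv(Tp)@np.r_[np.array([.418,.169,.028])-.064*c,1]
axis_t=Tp[:3,:3].T@c
def up_target(base,az):
    # bottle frame in tool: z=axis_t, y=tool y ; world: z up, tool y az
    y_t=np.array([0,1,0.]);y_t-=axis_t*(y_t@axis_t);y_t/=np.linalg.norm(y_t)
    Bt=np.c_[np.cross(y_t,axis_t),y_t,axis_t]
    yw=np.array([np.cos(az),np.sin(az),0]);Bw=np.c_[np.cross(yw,up),yw,up]
    T=np.eye(4);T[:3,:3]=Bw@Bt.T;T[:3,3]=np.array(base)-T[:3,:3]@base_t[:3];return T
E
python3 - <<'E'
from h import *
T=pose();print(base_t.round(4),axis_t.round(3));print('base now',(T@base_t).round(3),'axis',(T[:3,:3]@axis_t).round(3))
az=np.arctan2(T[1,1],T[0,1]);print(np.degrees(az))
A=up_target([.57,.085,.10],az);print(A.round(3));plan(A,3)
B=up_target([.57,.085,.003],az);plan(B,4,A)
E
```

```text
[-0.0508 -0.0023  0.0794  1.    ] [ 0.906  0.004 -0.423]
base now [0.495 0.085 0.121 1.   ] axis [0.04  0.004 0.999]
-53.25562003576721
[[ 0.337  0.598  0.727  0.531]
 [ 0.256 -0.801  0.541  0.053]
 [ 0.906  0.004 -0.423  0.18 ]
 [ 0.     0.     0.     1.   ]]
N 3 tot rot deg 2.3 dist 0.0756
 row: "dx":0.0019,"dy":0.0146,"dz":0.0205,"wx":-0.0030,"wy":0.0114,"wz":-0.0062
N 4 tot rot deg 0.0 dist 0.097
 row: "dx":-0.0220,"dy":-0.0001,"dz":0.0103,"wx":-0.0000,"wy":0.0000,"wz":0.0000
```

```bash

python3 -m handwheel '[{"claw":0.045,"dx":0.0019,"dy":0.0146,"dz":0.0205,"wx":-0.003,"wy":0.0114,"wz":-0.006},{"claw":0.045,"dx":0.0019,"dy":0.0146,"dz":0.0205,"wx":-0.003,"wy":0.0114,"wz":-0.006},{"claw":0.045,"dx":0.0019,"dy":0.0146,"dz":0.0205,"wx":-0.003,"wy":0.0114,"wz":-0.006},{"claw":0.045,"dx":0,"dy":0,"dz":0,"wx":0,"wy":0,"wz":0}]'
python3 - <<'E'
from h import *
st();T=pose();print('base now',(T@base_t).round(3),'axis',(T[:3,:3]@axis_t).round(3))
az=np.radians(-53.3)
B=up_target([.57,.085,.010],az);plan(B,4)
for n in['side','scene']:
    C=save(n,n+'3')
    k=finder.regions_of('bottle_mid',n)[0]
    P,_=cloud(C,None,k['mask']);print(n,k['confidence'],k['position'],np.percentile(P,[1,50,99],axis=0).round(3).tolist())
    cp=P[P[:,2]>P[:,2].max()-.02]
    # cap top plane
    top=P[P[:,2]>np.percentile(P[:,2],99)-.006]
    u,s,v=np.linalg.svd(top-top.mean(0));print(' captop',top.mean(0).round(4),v[2].round(3),len(top))
E
```

```text
time_s: 7.52
tool_pos: [0.5317, 0.0548, 0.1802]
ee_rot: [-0.168, 0.799, 0.268, 0.51]
ft_force: [-0.4, 0.3, -2.3]
finger_gap: 0.0556
t 7.53 tcp [0.5317 0.0548 0.1802] q [-0.168  0.799  0.268  0.51 ] F [-0.4  0.3 -2.3] gap 0.0556 j [-0.34  0.13 -1.   -0.42  0.86  2.57]
base now [0.571 0.087 0.101 1.   ] axis [-0.001 -0.     1.   ]
N 4 tot rot deg 0.2 dist 0.0906
 row: "dx":-0.0207,"dy":0.0001,"dz":0.0092,"wx":-0.0009,"wy":-0.0003,"wz":0.0005
side 0.84 [313.3, 262.7] [[0.541, 0.056, 0.002], [0.582, 0.099, 0.187], [0.607, 0.121, 0.231]]
 captop [0.5723 0.086  0.2289] [ 0.001 -0.011 -1.   ] 346Traceback (most recent call last):
  File "<stdin>", line 7, in <module>
IndexError: list index out of range
```

```bash

python3 -m handwheel '[{"claw":0.045,"dx":-0.0207,"dy":0,"dz":0.0092,"wx":0,"wy":0,"wz":0},{"claw":0.045,"dx":-0.0207,"dy":0,"dz":0.0092,"wx":0,"wy":0,"wz":0},{"claw":0.045,"dx":-0.0207,"dy":0,"dz":0.0092,"wx":0,"wy":0,"wz":0},{"claw":0.045,"dx":-0.0207,"dy":0,"dz":0.0092,"wx":0,"wy":0,"wz":0},{"claw":0.045,"dx":0,"dy":0,"dz":0,"wx":0,"wy":0,"wz":0}]'
python3 - <<'E'
from h import *
st();T=pose();print('base now',(T@base_t).round(4),'axis',(T[:3,:3]@axis_t).round(3))
az=np.radians(-53.3)
B=up_target([.57,.086,.001],az);plan(B,3)
E
```

```text
time_s: 8.35
tool_pos: [0.5291, 0.0528, 0.0887]
ee_rot: [-0.169, 0.8, 0.267, 0.51]
ft_force: [0.0, 0.5, -2.9]
finger_gap: 0.0556
t 8.35 tcp [0.5291 0.0528 0.0887] q [-0.169  0.8    0.267  0.51 ] F [ 0.   0.5 -2.9] gap 0.0556 j [-0.35  0.41 -1.04 -0.75  0.86  2.57]
base now [0.5682 0.0847 0.009  1.    ] axis [ 0.001 -0.002  1.   ]
N 3 tot rot deg 0.2 dist 0.0083
 row: "dx":-0.0021,"dy":-0.0001,"dz":0.0018,"wx":-0.0010,"wy":-0.0000,"wz":-0.0005
```

```bash

python3 -m handwheel '[{"claw":0.045,"dx":-0.002,"dy":0,"dz":0.001,"wx":0,"wy":0,"wz":0},{"claw":0.045,"dx":-0.002,"dy":0,"dz":0.001,"wx":0,"wy":0,"wz":0},{"claw":0.045,"dx":-0.002,"dy":0,"dz":0.001,"wx":0,"wy":0,"wz":0},{"claw":0.045,"dx":0,"dy":0,"dz":0,"wx":0,"wy":0,"wz":0}]'
python3 -m handwheel '[{"claw":0.045,"dx":-0.0018,"dy":0,"dz":0.0008,"wx":0,"wy":0,"wz":0},{"claw":0.045,"dx":0,"dy":0,"dz":0,"wx":0,"wy":0,"wz":0}]'
python3 - <<'E'
from h import *
st();T=pose();print('base now',(T@base_t).round(4),'axis',(T[:3,:3]@axis_t).round(3))
E
```

```text
time_s: 8.85
tool_pos: [0.5306, 0.0526, 0.0835]
ee_rot: [-0.168, 0.799, 0.268, 0.511]
ft_force: [-0.4, -0.8, -2.4]
finger_gap: 0.0556
time_s: 9.1
tool_pos: [0.5305, 0.0526, 0.0811]
ee_rot: [-0.168, 0.799, 0.268, 0.511]
ft_force: [0.3, -0.5, -2.3]
finger_gap: 0.0555
t 9.1 tcp [0.5305 0.0526 0.0811] q [-0.168  0.799  0.268  0.511] F [ 0.3 -0.5 -2.3] gap 0.0555 j [-0.35  0.44 -1.04 -0.78  0.86  2.57]
base now [0.5698 0.0844 0.0016 1.    ] axis [-0.002 -0.001  1.   ]
```

```bash

python3 -m handwheel '[{"claw":0.045,"dx":-0.0012,"dy":0,"dz":0.0005,"wx":0,"wy":0,"wz":0},{"claw":0.045,"dx":0,"dy":0,"dz":0,"wx":0,"wy":0,"wz":0}]'
python3 -m handwheel '[{"claw":0.045,"dx":-0.0009,"dy":0,"dz":0.0004,"wx":0,"wy":0,"wz":0},{"claw":0.045,"dx":0,"dy":0,"dz":0,"wx":0,"wy":0,"wz":0}]'

```

```text
time_s: 9.35
tool_pos: [0.5306, 0.0526, 0.0801]
ee_rot: [-0.168, 0.799, 0.268, 0.511]
ft_force: [-0.7, -0.1, -1.3]
finger_gap: 0.0556
time_s: 9.6
tool_pos: [0.5306, 0.0526, 0.08]
ee_rot: [-0.168, 0.798, 0.268, 0.512]
ft_force: [-4.9, -1.7, 5.3]
finger_gap: 0.0556
```

Contact with the bench. Opening.

```bash

python3 -m handwheel '[{"claw":0.06,"dx":0,"dy":0,"dz":0,"wx":0,"wy":0,"wz":0},{"claw":0.07,"dx":0,"dy":0,"dz":0,"wx":0,"wy":0,"wz":0},{"claw":0.083,"dx":0,"dy":0,"dz":0,"wx":0,"wy":0,"wz":0},{"claw":0.083,"dx":0,"dy":0,"dz":0,"wx":0,"wy":0,"wz":0}]'
python3 -m handwheel '[{"claw":0.083,"dx":0,"dy":0,"dz":-0.02,"wx":0,"wy":0,"wz":0},{"claw":0.083,"dx":0,"dy":0,"dz":-0.03,"wx":0,"wy":0,"wz":0},{"claw":0.083,"dx":0,"dy":0,"dz":-0.04,"wx":0,"wy":0,"wz":0}]'
python3 - <<'E'
from h import *
st();T=pose();print(T.round(3))
for n in['side','scene']:
    C=save(n,n+'4')
    for k in finder.regions_of('bottle_mid',n)[:1]:
        P,_=cloud(C,None,k['mask']);print(n,k['confidence'],k['position'],np.percentile(P,[1,50,99],axis=0).round(3).tolist())
        top=P[(P[:,2]>.123)&(P[:,2]<.135)];print(' captop',cv2.minEnclosingCircle(top[:,:2].astype(np.float32)*1000),np.median(top[:,2]))
E
```

```text
time_s: 10.1
tool_pos: [0.5306, 0.0525, 0.079]
ee_rot: [-0.168, 0.799, 0.268, 0.511]
ft_force: [-0.3, -0.2, -0.5]
finger_gap: 0.0828
time_s: 10.48
tool_pos: [0.4703, -0.0011, 0.1185]
ee_rot: [-0.171, 0.799, 0.27, 0.508]
ft_force: [-0.3, -0.7, -0.7]
finger_gap: 0.0831
t 10.47 tcp [ 0.4703 -0.0011  0.1185] q [-0.171  0.799  0.27   0.508] F [-0.3 -0.7 -0.7] gap 0.0831 j [-0.56  0.23 -1.08 -0.38  1.01  2.29]
[[ 0.337  0.606  0.721  0.47 ]
 [ 0.258 -0.795  0.548 -0.001]
 [ 0.905  0.002 -0.424  0.119]
 [ 0.     0.     0.     1.   ]]
side 0.91 [312.0, 286.8] [[0.538, 0.065, 0.006], [0.58, 0.096, 0.086], [0.606, 0.119, 0.132]]
 captop ((570.51123046875, 83.41902923583984), 20.813966751098633) 0.12886724176152087
scene 0.65 [218.8, 221.8] [[0.535, 0.047, 0.008], [0.558, 0.07, 0.089], [0.691, 0.192, 0.13]]
 captop ((570.0307006835938, 81.43333435058594), 21.38722038269043) 0.12831047269078388
```

View pics/side4.png

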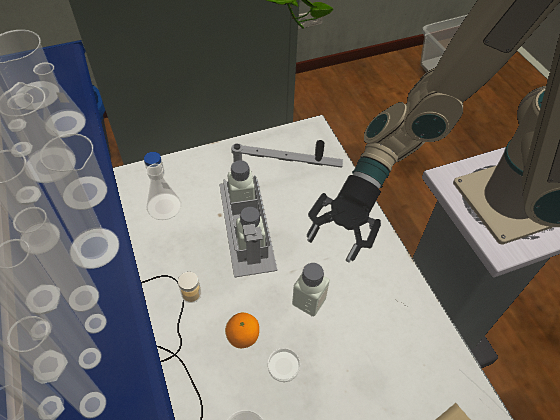

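Bottle stands at (0.570, 0.083), released, cap at pixel (313,275). Now going up, over and down onto the cap.

```bash
python3 - <<'E'
from h import *
print(r.tip_reach)
T=pose();A=T.copy();A[:3,3]+=[-.0,0,.16];plan(A,4)
y=[np.cos(np.radians(36.8)),np.sin(np.radians(36.8)),0]
B=target([.565,.08,.26],[0,0,-1],y);plan(B,13,A)
E
```

```text
0.0726
N 4 tot rot deg 0.0 dist 0.16
 row: "dx":0.0362,"dy":0.0002,"dz":-0.0169,"wx":0.0000,"wy":-0.0000,"wz":-0.0000
N 13 tot rot deg 106.4 dist 0.1291
 row: "dx":0.0082,"dy":0.0071,"dz":0.0037,"wx":0.0678,"wy":-0.0677,"wz":-0.1060
```

```bash

python3 -m handwheel '[{"claw":0.083,"dx":0.0362,"dy":0,"dz":-0.0169,"wx":0,"wy":0,"wz":0},{"claw":0.083,"dx":0.0362,"dy":0,"dz":-0.0169,"wx":0,"wy":0,"wz":0},{"claw":0.083,"dx":0.0362,"dy":0,"dz":-0.0169,"wx":0,"wy":0,"wz":0},{"claw":0.083,"dx":0.0362,"dy":0,"dz":-0.0169,"wx":0,"wy":0,"wz":0}]'
python3 -m handwheel '[{"claw":0.083,"dx":0.0082,"dy":0.0071,"dz":0.0037,"wx":0.0678,"wy":-0.0677,"wz":-0.106},{"claw":0.083,"dx":0.0082,"dy":0.0071,"dz":0.0037,"wx":0.0678,"wy":-0.0677,"wz":-0.106},{"claw":0.083,"dx":0.0082,"dy":0.0071,"dz":0.0037,"wx":0.0678,"wy":-0.0677,"wz":-0.106},{"claw":0.083,"dx":0.0082,"dy":0.0071,"dz":0.0037,"wx":0.0678,"wy":-0.0677,"wz":-0.106},{"claw":0.083,"dx":0.0082,"dy":0.0071,"dz":0.0037,"wx":0.0678,"wy":-0.0677,"wz":-0.106}]'
python3 - <<'E'
from h import *
o=st()
y=[np.cos(np.radians(36.8)),np.sin(np.radians(36.8)),0]
B=target([.565,.08,.26],[0,0,-1],y);plan(B,8)
E
```

```text
time_s: 11.18
tool_pos: [0.4708, 0.0005, 0.2787]
ee_rot: [-0.171, 0.8, 0.27, 0.508]
ft_force: [1.1, -0.4, 0.5]
finger_gap: 0.0829
time_s: 11.8
tool_pos: [0.5203, 0.0083, 0.3042]
ee_rot: [-0.116, 0.734, 0.575, 0.342]
ft_force: [-0.0, 0.0, -0.5]
finger_gap: 0.0831
t 11.8 tcp [0.5203 0.0083 0.3042] q [-0.116  0.734  0.575  0.342] F [-0.   0.  -0.5] gap 0.0831 j [-0.4  -0.02 -0.49  0.93  0.72  1.48]
N 8 tot rot deg 65.1 dist 0.085
 row: "dx":0.0081,"dy":0.0071,"dz":0.0033,"wx":0.0670,"wy":-0.0677,"wz":-0.1053
```

```bash

python3 -m handwheel '[{"claw":0.083,"dx":0.0081,"dy":0.0071,"dz":0.0033,"wx":0.067,"wy":-0.0677,"wz":-0.1053},{"claw":0.083,"dx":0.0081,"dy":0.0071,"dz":0.0033,"wx":0.067,"wy":-0.0677,"wz":-0.1053},{"claw":0.083,"dx":0.0081,"dy":0.0071,"dz":0.0033,"wx":0.067,"wy":-0.0677,"wz":-0.1053},{"claw":0.083,"dx":0.0081,"dy":0.0071,"dz":0.0033,"wx":0.067,"wy":-0.0677,"wz":-0.1053},{"claw":0.083,"dx":0.0081,"dy":0.0071,"dz":0.0033,"wx":0.067,"wy":-0.0677,"wz":-0.1053}]'
python3 -m handwheel '[{"claw":0.083,"dx":0.0081,"dy":0.0071,"dz":0.0033,"wx":0.067,"wy":-0.0677,"wz":-0.1053},{"claw":0.083,"dx":0.0081,"dy":0.0071,"dz":0.0033,"wx":0.067,"wy":-0.0677,"wz":-0.1053},{"claw":0.083,"dx":0.0081,"dy":0.0071,"dz":0.0033,"wx":0.067,"wy":-0.0677,"wz":-0.1053},{"claw":0.083,"dx":0,"dy":0,"dz":0,"wx":0,"wy":0,"wz":0}]'
python3 - <<'E'
from h import *
o=st();w=save('wrist','w5')
d=finder.regions_of('bottle_mid','wrist')
for k in d[:2]:
    P,uv=cloud(w,o,k['mask']);print(k['confidence'],k['position'])
    top=P[(P[:,2]>.123)&(P[:,2]<.135)];print(' captop',cv2.minEnclosingCircle(top[:,:2].astype(np.float32)*1000),np.median(top[:,2]))
    b=P[(P[:,2]>.02)&(P[:,2]<.08)];rc=cv2.minAreaRect(b[:,:2].astype(np.float32)*1000);print(' body',rc)
y=[np.cos(np.radians(36.8)),np.sin(np.radians(36.8)),0]
plan(target([.570,.083,.122],[0,0,-1],y),4)
E
```

```text
time_s: 12.42
tool_pos: [0.5562, 0.0488, 0.3174]
ee_rot: [-0.045, 0.578, 0.804, 0.135]
ft_force: [0.1, -0.2, -0.6]
finger_gap: 0.0827
time_s: 12.92
tool_pos: [0.5652, 0.0821, 0.3135]
ee_rot: [-0.001, 0.449, 0.894, 0.002]
ft_force: [0.1, 0.6, -0.1]
finger_gap: 0.0829
t 12.93 tcp [0.5652 0.0821 0.3135] q [-0.001  0.449  0.894  0.002] F [ 0.1  0.6 -0.1] gap 0.0829 j [ 0.03  0.18 -0.13  1.26  0.    0.96]
0.69 [291.7, 193.2]
 captop ((570.7747192382812, 81.63540649414062), 20.709745407104492) 0.12803824146134646
 body ((559.04931640625, 100.15176391601562), (56.473228454589844, 18.745393753051758), 27.08415412902832)
N 4 tot rot deg 0.4 dist 0.1383
 row: "dx":-0.0003,"dy":0.0014,"dz":0.0345,"wx":0.0007,"wy":-0.0008,"wz":-0.0012
```

View pics/w5.png

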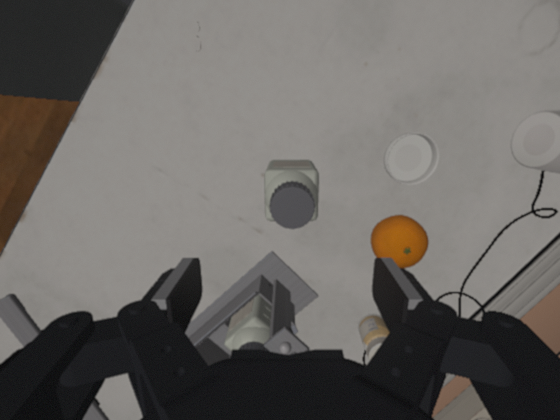

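The cap is at pixel (293,205), the body edges line up with the tool axes, and tangerine and dish are clear. Descending.

```bash

python3 -m handwheel '[{"claw":0.083,"dx":-0.0005,"dy":0.001,"dz":0.0345,"wx":0,"wy":0,"wz":-0.001},{"claw":0.083,"dx":-0.0005,"dy":0.001,"dz":0.0345,"wx":0,"wy":0,"wz":-0.001},{"claw":0.083,"dx":-0.0005,"dy":0.001,"dz":0.0345,"wx":0,"wy":0,"wz":-0.001},{"claw":0.083,"dx":-0.0005,"dy":0.001,"dz":0.0345,"wx":0,"wy":0,"wz":-0.001},{"claw":0.083,"dx":0,"dy":0,"dz":0,"wx":0,"wy":0,"wz":0}]'
python3 -m handwheel '[{"claw":0.03,"dx":0,"dy":0,"dz":0,"wx":0,"wy":0,"wz":0},{"claw":0.03,"dx":0,"dy":0,"dz":0,"wx":0,"wy":0,"wz":0},{"claw":0.03,"dx":0,"dy":0,"dz":0,"wx":0,"wy":0,"wz":0},{"claw":0.03,"dx":0,"dy":0,"dz":0,"wx":0,"wy":0,"wz":0},{"claw":0.03,"dx":0,"dy":0,"dz":0,"wx":0,"wy":0,"wz":0}]' 40
python3 - <<'E'
from h import *
o=st();T=pose(o);print(T.round(4))
A=T.copy();A[2,3]+=.11;plan(A,4)
E
```

```text
time_s: 13.65
tool_pos: [0.5667, 0.0799, 0.1744]
ee_rot: [-0.003, 0.449, 0.893, 0.0]
ft_force: [0.3, -0.6, -0.1]
finger_gap: 0.0828
time_s: 14.28
tool_pos: [0.5708, 0.0808, 0.1797]
ee_rot: [0.002, 0.448, 0.894, 0.003]
ft_force: [-0.8, 0.5, 5.5]
finger_gap: 0.0386
t 14.28 tcp [0.5708 0.0808 0.1797] q [0.002 0.448 0.894 0.003] F [-0.8  0.5  5.5] gap 0.0386 j [ 0.03  0.28 -0.3   0.99  0.    0.96]
[[-5.983e-01  8.012e-01  5.600e-03  5.708e-01]
 [ 8.012e-01  5.983e-01  3.500e-03  8.080e-02]
 [-6.000e-04  6.600e-03 -1.000e+00  1.797e-01]
 [ 0.000e+00  0.000e+00  0.000e+00  1.000e+00]]
N 4 tot rot deg 0.0 dist 0.11
 row: "dx":-0.0000,"dy":0.0002,"dz":-0.0275,"wx":-0.0000,"wy":-0.0000,"wz":0.0000
```

```bash

python3 -m handwheel '[{"claw":0.03,"dx":0,"dy":0,"dz":-0.0275,"wx":0,"wy":0,"wz":0},{"claw":0.03,"dx":0,"dy":0,"dz":-0.0275,"wx":0,"wy":0,"wz":0},{"claw":0.03,"dx":0,"dy":0,"dz":-0.0275,"wx":0,"wy":0,"wz":0},{"claw":0.03,"dx":0,"dy":0,"dz":-0.0275,"wx":0,"wy":0,"wz":0},{"claw":0.03,"dx":0,"dy":0,"dz":0,"wx":0,"wy":0,"wz":0}]'
python3 - <<'E'
from h import *
o=st();T=pose(o)
for n in['side','scene']:
    C=save(n,n+'6')
    for k in finder.regions_of('bottle_mid',n)[:1]:
        P,_=cloud(C,None,k['mask']);print(n,k['confidence'],k['position'],np.percentile(P,[1,50,99],axis=0).round(3).tolist())
E
```

```text
time_s: 14.9
tool_pos: [0.5703, 0.0804, 0.2896]
ee_rot: [0.002, 0.448, 0.894, 0.003]
ft_force: [-0.7, 0.6, -1.9]
finger_gap: 0.0388
t 14.9 tcp [0.5703 0.0804 0.2896] q [0.002 0.448 0.894 0.003] F [-0.7  0.6 -1.9] gap 0.0388 j [ 0.03  0.19 -0.16  1.21  0.    0.96]
side 0.73 [316.0, 262.7] [[0.535, 0.065, 0.105], [0.579, 0.099, 0.187], [0.606, 0.118, 0.241]]
scene 0.69 [213.6, 195.7] [[0.532, 0.045, 0.113], [0.55, 0.066, 0.172], [0.595, 0.098, 0.234]]
```

View pics/side6.png

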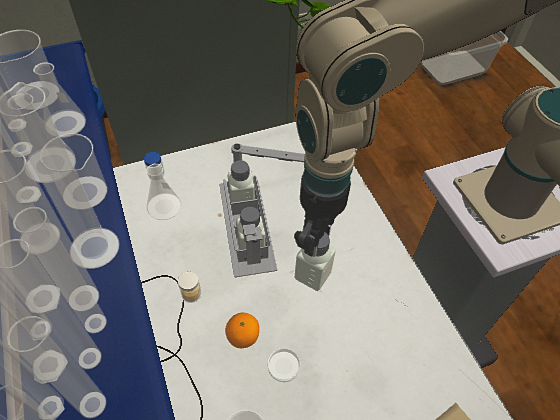

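View pics/scene6.png

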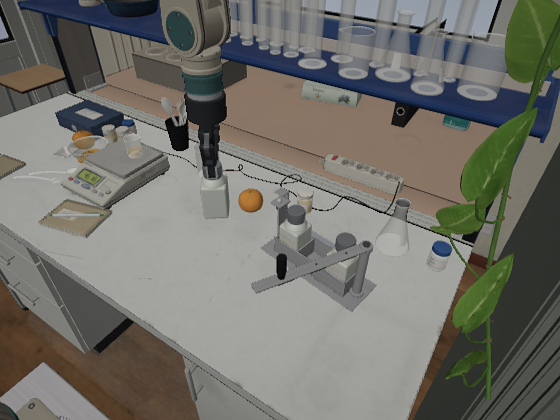

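```bash
python3 - <<'E'
from h import *
A=[];Q=[]
for n in['side','scene']:
    C=capture(n);P,_=cloud(C);Q.append(P)
    s=P[(P[:,0]>.52)&(P[:,0]<.62)&(P[:,1]>.03)&(P[:,1]<.135)&(P[:,2]>.125)&(P[:,2]<.185)]
    A.append(s);print(n,len(s),cv2.minAreaRect(s[:,:2].astype(np.float32)*1000))
    # shelf
    h=P[(P[:,2]>.3)&(P[:,0]>.5)&(P[:,0]<1.2)&(np.abs(P[:,1])<.4)]
    h=h[~((h[:,0]<.75))];print(' high pts min x',h.min(0).round(2) if len(h) else None)
a=np.radians(80.5);ey=np.array([np.cos(a),np.sin(a)]);ex=np.array([np.sin(a),-np.cos(a)]);m=np.array([.632,-.1488])
for n,P in zip(['side','scene'],Q):
    t=P[(P[:,2]>.03)&(P[:,2]<.062)];L=np.c_[(t[:,:2]-m)@ex,(t[:,:2]-m)@ey]
    for lo,hi in((-.042,-.03),(.03,.042)):
        w=L[(L[:,0]>lo)&(L[:,0]<hi)&(np.abs(L[:,1])<.1)]
        if len(w)<50: continue
        f=cv2.fitLine(w.astype(np.float32),cv2.DIST_HUBER,0,.001,.001).ravel();print(n,lo,len(w),'dev deg',np.degrees(np.arctan2(-f[0],f[1])).round(2)if f[1]>0 else np.degrees(np.arctan2(f[0],-f[1])).round(2),'med',np.median(w,0).round(4))
    for lo,hi in((-.045,-.025),(.025,.045)):
        w=L[(L[:,1]>lo)&(L[:,1]<hi)&(np.abs(L[:,0])<.027)]
        print(n,'div',lo,len(w),np.percentile(w[:,1],[5,50,95]).round(4) if len(w) else '')
E
```

```text
side 588 ((570.6380615234375, 100.97107696533203), (36.57310104370117, 72.5), 78.39958953857422)
 high pts min x [ 0.87 -0.4   0.33]
scene 606 ((561.5638427734375, 64.08645629882812), (39.109256744384766, 72.83309173583984), 73.80387115478516)
 high pts min x [ 0.87 -0.4   0.33]
side -0.042 244 dev deg -0.38 med [-0.0341 -0.0007]
side 0.03 193 dev deg -0.32 med [0.0335 0.0171]
side div -0.045 243 [-0.0413 -0.033  -0.0298]
side div 0.025 1 [0.0348 0.0348 0.0348]
scene -0.042 507 dev deg -0.49 med [-0.0332  0.0071]
scene 0.03 237 dev deg -0.16 med [0.033 0.012]
scene div -0.045 3 [-0.0435 -0.0432 -0.0409]
scene div 0.025 181 [0.0302 0.0319 0.04  ]
```

```bash
python3 - <<'E'
from h import *
rng=np.random.default_rng(0)
def lines(s,k=2):
    s=s.copy()
    for _ in range(k):
        best=None
        for i in range(400):
            a,b=s[rng.choice(len(s),2,replace=False)];d=b-a;L=np.linalg.norm(d)
            if L<.015: continue
            nn=np.array([-d[1],d[0]])/L;inl=np.abs((s-a)@nn)<.0012
            if best is None or inl.sum()>best.sum(): best=inl
        f=cv2.fitLine(s[best].astype(np.float32),cv2.DIST_HUBER,0,.001,.001).ravel()
        ang=np.degrees(np.arctan2(f[1],f[0]))%180;nn=np.array([-f[1],f[0]])
        print('  line az',ang.round(2),'n',best.sum(),'dist to tool pt',((s[best].mean(0)-np.array(G[:2]))@nn).round(4));s=s[~best]
        if len(s)<40: break
o=st();T=pose(o);G=T[:3,3]+.1*T[:3,2]
for n in['side','scene']:
    P,_=cloud(capture(n))
    for lo,hi in((.118,.15),(.15,.185)):
        s=P[(P[:,0]>.52)&(P[:,0]<.62)&(P[:,1]>.03)&(P[:,1]<.135)&(P[:,2]>lo)&(P[:,2]<hi)];print(n,lo,len(s));lines(s[:,:2])
E
```

```text
t 15.2 tcp [0.5682 0.0803 0.2857] q [-0.002  0.448  0.894  0.001] F [ 0.7 -0.8 -3.6] gap 0.0384 j [ 0.03  0.2  -0.17  1.21  0.    0.96]
side 0.118 296
  line az 127.65 n 171 dist to tool pt 0.0272
  line az 36.47 n 80 dist to tool pt 0.0298
side 0.15 356
  line az 127.99 n 213 dist to tool pt 0.027
  line az 36.59 n 95 dist to tool pt 0.0298
scene 0.118 306
  line az 125.6 n 184 dist to tool pt -0.0265
  line az 131.66 n 53 dist to tool pt -0.0261
scene 0.15 360
  line az 126.71 n 219 dist to tool pt -0.0266
  line az 126.88 n 67 dist to tool pt -0.0285
```

```bash
cat >> h.py <<'E'
ra=np.radians(80.15);row=np.array([np.cos(ra),np.sin(ra),0]);across=np.array([np.sin(ra),-np.cos(ra),0])
mid=np.array([.632,-.149,0])
piv=mid-.112*row
E
python3 - <<'E'
from h import *
T=pose();A=T.copy();A[2,3]=.365;plan(A,2)
ya=np.radians(-9.85);y=[np.cos(ya),np.sin(ya),0]
B=target(mid-.0012*row+[0,0,.365-.054],[0,0,-1],y);plan(B,7,A)
print(np.degrees(np.arctan2(T[1,1],T[0,1])))
E
```

```text
N 2 tot rot deg 0.0 dist 0.0787
 row: "dx":0.0001,"dy":0.0001,"dz":-0.0393,"wx":0.0000,"wy":-0.0000,"wz":0.0000
N 7 tot rot deg 46.6 dist 0.239
 row: "dx":-0.0351,"dy":-0.0009,"dz":-0.0001,"wx":0.0000,"wy":-0.0005,"wz":0.1162
36.746771497517514
```

```bash

python3 -m handwheel '[{"claw":0.03,"dx":0,"dy":0,"dz":-0.0393,"wx":0,"wy":0,"wz":0},{"claw":0.03,"dx":0,"dy":0,"dz":-0.0393,"wx":0,"wy":0,"wz":0},{"claw":0.03,"dx":-0.0351,"dy":-0.0009,"dz":0,"wx":0,"wy":-0.0005,"wz":0.1162},{"claw":0.03,"dx":-0.0351,"dy":-0.0009,"dz":0,"wx":0,"wy":-0.0005,"wz":0.1162},{"claw":0.03,"dx":-0.0351,"dy":-0.0009,"dz":0,"wx":0,"wy":-0.0005,"wz":0.1162}]'
python3 -m handwheel '[{"claw":0.03,"dx":-0.0351,"dy":-0.0009,"dz":0,"wx":0,"wy":-0.0005,"wz":0.1162},{"claw":0.03,"dx":-0.0351,"dy":-0.0009,"dz":0,"wx":0,"wy":-0.0005,"wz":0.1162},{"claw":0.03,"dx":-0.0351,"dy":-0.0009,"dz":0,"wx":0,"wy":-0.0005,"wz":0.1162},{"claw":0.03,"dx":-0.0351,"dy":-0.0009,"dz":0,"wx":0,"wy":-0.0005,"wz":0.1162},{"claw":0.03,"dx":0,"dy":0,"dz":0,"wx":0,"wy":0,"wz":0}]'
python3 - <<'E'
from h import *
o=st()
ya=np.radians(-9.85);y=[np.cos(ya),np.sin(ya),0]
plan(target(mid-.0012*row+[0,0,.25-.054],[0,0,-1],y),4)
T=pose(o)
for n in['side','scene']:
    C=save(n,n+'7');P,_=cloud(C)
    L=np.c_[(P-mid)@across,(P-mid)@row,P[:,2]]
    for lo,hi in((.19,.22),(.22,.255)):
        s=L[(np.abs(L[:,0])<.045)&(np.abs(L[:,1])<.045)&(L[:,2]>lo)&(L[:,2]<hi)]
        print(n,lo,len(s),np.percentile(s,[1,99],axis=0).round(4).tolist())
        for ax in(0,1):
            h,e=np.histogram(s[:,ax],np.arange(-.045,.045,.001));i=h.argsort()[-3:];print('  peak',ax,[(round(e[k]+.0005,4),int(h[k])) for k in i])
E
```

```text
time_s: 15.92
tool_pos: [0.6198, -0.0127, 0.3655]
ee_rot: [0.0, 0.598, 0.802, 0.001]
ft_force: [-0.7, 1.4, -3.0]
finger_gap: 0.0385
time_s: 16.55
tool_pos: [0.6319, -0.153, 0.3649]
ee_rot: [0.0, 0.766, 0.642, 0.0]
ft_force: [-0.1, -0.3, -2.3]
finger_gap: 0.0385
t 16.55 tcp [ 0.6319 -0.153   0.3649] q [0.    0.766 0.642 0.   ] F [-0.1 -0.3 -2.3] gap 0.0385 j [-0.34  0.3   0.13  1.4   0.    1.41]
N 4 tot rot deg 0.2 dist 0.1149
 row: "dx":0.0007,"dy":-0.0002,"dz":0.0287,"wx":0.0003,"wy":-0.0000,"wz":-0.0009
side 0.19 269 [[-0.0254, -0.0134, 0.1908], [0.0286, 0.028, 0.2197]]
  peak 0 [(np.float64(0.0075), 8), (np.float64(-0.0255), 9), (np.float64(0.0285), 17)]
  peak 1 [(np.float64(0.0235), 45), (np.float64(0.0245), 67), (np.float64(0.0255), 68)]
side 0.22 366 [[-0.0259, -0.0165, 0.2204], [0.0285, 0.0271, 0.2544]]
  peak 0 [(np.float64(-0.0195), 11), (np.float64(-0.0215), 11), (np.float64(0.0285), 21)]
  peak 1 [(np.float64(0.0235), 57), (np.float64(0.0255), 98), (np.float64(0.0245), 102)]
scene 0.19 419 [[-0.028, -0.0296, 0.1905], [0.0239, 0.0244, 0.2198]]
  peak 0 [(np.float64(-0.0275), 46), (np.float64(-0.0255), 65), (np.float64(-0.0265), 113)]
  peak 1 [(np.float64(-0.0275), 22), (np.float64(-0.0295), 37), (np.float64(-0.0285), 96)]
scene 0.22 548 [[-0.0282, -0.0297, 0.2204], [0.0233, 0.0234, 0.2545]]
  peak 0 [(np.float64(-0.0275), 71), (np.float64(-0.0255), 89), (np.float64(-0.0265), 137)]
  peak 1 [(np.float64(-0.0275), 45), (np.float64(-0.0295), 46), (np.float64(-0.0285), 123)]
```

View pics/side7.png

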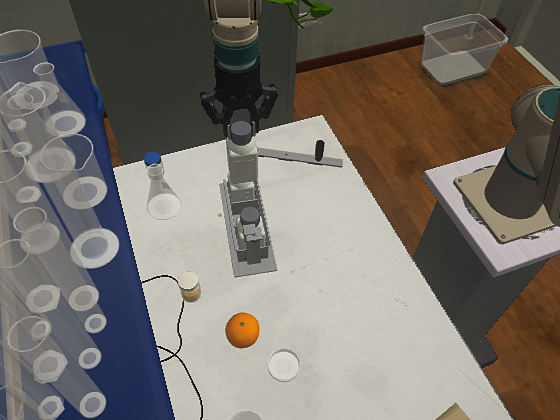

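View pics/scene7.png

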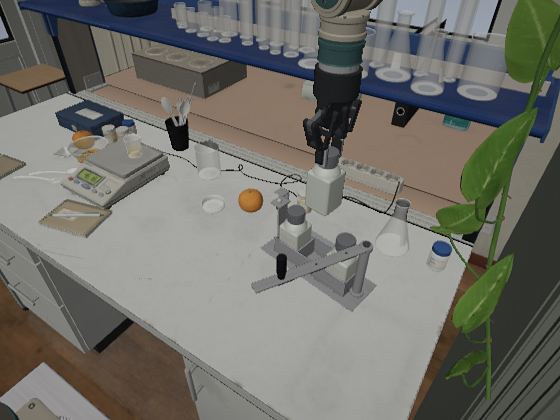

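```bash

python3 -m handwheel '[{"claw":0.03,"dx":0.0006,"dy":-0.0002,"dz":0.0285,"wx":0,"wy":0,"wz":-0.0009},{"claw":0.03,"dx":0.0006,"dy":-0.0002,"dz":0.0285,"wx":0,"wy":0,"wz":-0.0009},{"claw":0.03,"dx":0.0006,"dy":-0.0002,"dz":0.0285,"wx":0,"wy":0,"wz":-0.0009},{"claw":0.03,"dx":0.0006,"dy":-0.0002,"dz":0.0285,"wx":0,"wy":0,"wz":-0.0009},{"claw":0.03,"dx":0,"dy":0,"dz":0,"wx":0,"wy":0,"wz":0}]'
python3 - <<'E'
from h import *
o=st()
ya=np.radians(-9.85);y=[np.cos(ya),np.sin(ya),0]
plan(target(mid-.0012*row+[0,0,.235-.054],[0,0,-1],y),2)
for n in['side','scene']:
    C=save(n,n+'8');P,_=cloud(C)
    L=np.c_[(P-mid)@across,(P-mid)@row,P[:,2]]
    for lo,hi in((.09,.12),(.12,.145)):
        s=L[(np.abs(L[:,0])<.045)&(np.abs(L[:,1])<.032)&(L[:,2]>lo)&(L[:,2]<hi)]
        for ax in(0,1):
            h,e=np.histogram(s[:,ax],np.arange(-.045,.045,.001));i=h.argsort()[-3:];print(n,lo,'  peak',ax,[(round(float(e[k])+.0005,4),int(h[k])) for k in i])
E
```

```text
time_s: 17.27
tool_pos: [0.6301, -0.1462, 0.2487]
ee_rot: [-0.002, 0.763, 0.646, -0.001]
ft_force: [-0.4, -0.2, -2.2]
finger_gap: 0.0388
t 17.27 tcp [ 0.6301 -0.1462  0.2487] q [-0.002  0.763  0.646 -0.001] F [-0.4 -0.2 -2.2] gap 0.0388 j [-0.33  0.35 -0.05  1.18  0.    1.41]
N 2 tot rot deg 0.4 dist 0.0144
 row: "dx":-0.0019,"dy":0.0012,"dz":0.0068,"wx":-0.0023,"wy":-0.0010,"wz":0.0028
side 0.09   peak 0 [(-0.0225, 5), (-0.0295, 9), (0.0245, 17)]
side 0.09   peak 1 [(0.0305, 15), (0.0295, 17), (0.0315, 21)]
side 0.12   peak 0 [(0.0235, 6), (-0.0295, 7), (0.0245, 13)]
side 0.12   peak 1 [(0.0295, 15), (0.0305, 39), (0.0315, 53)]
scene 0.09   peak 0 [(-0.0265, 23), (-0.0285, 66), (-0.0275, 87)]
scene 0.09   peak 1 [(-0.0225, 13), (-0.0235, 58), (-0.0245, 59)]
scene 0.12   peak 0 [(-0.0265, 25), (-0.0285, 66), (-0.0275, 72)]
scene 0.12   peak 1 [(-0.0225, 11), (-0.0235, 47), (-0.0245, 61)]
```

View pics/side8.png

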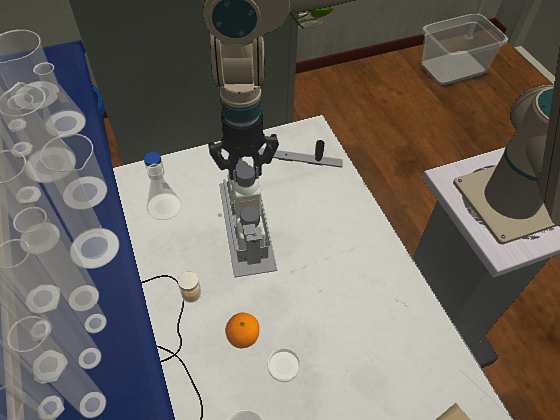

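View pics/scene8.png

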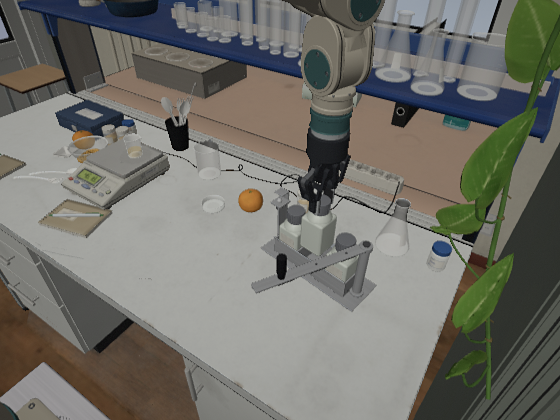

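The images put the bottle about 3.5 mm too far along the row, because I corrected from a reading taken before the arm settled. Correcting, letting it settle and measuring again.

```bash
cat >> h.py <<'E'
def faces(lo,hi):
    for n in['side','scene']:
        P,_=cloud(capture(n));L=np.c_[(P-mid)@across,(P-mid)@row,P[:,2]]
        s=L[(np.abs(L[:,0])<.040)&(np.abs(L[:,1])<.036)&(L[:,2]>lo)&(L[:,2]<hi)]
        for ax in(0,1):
            h,e=np.histogram(s[:,ax],np.arange(-.045,.045,.0015));i=h.argsort()[-3:];print(n,'peak','across' if ax==0 else 'row',[(round(float(e[k])+.00075,4),int(h[k])) for k in i])
E
python3 -m handwheel '[{"claw":0.03,"dx":-0.0033,"dy":0.0014,"dz":0,"wx":0,"wy":0,"wz":0.002},{"claw":0.03,"dx":0,"dy":0,"dz":0,"wx":0,"wy":0,"wz":0},{"claw":0.03,"dx":0,"dy":0,"dz":0,"wx":0,"wy":0,"wz":0},{"claw":0.03,"dx":0,"dy":0,"dz":0,"wx":0,"wy":0,"wz":0}]'
python3 - <<'E'
from h import *
st();faces(.08,.14);st();T=pose();print(np.degrees(np.arctan2(T[1,1],T[0,1])))
E
```

```text
time_s: 17.88
tool_pos: [0.6329, -0.1517, 0.2521]
ee_rot: [0.001, 0.765, 0.644, 0.001]
ft_force: [-0.4, 0.3, -2.2]
finger_gap: 0.0384
t 17.88 tcp [ 0.6329 -0.1517  0.2521] q [0.001 0.765 0.644 0.001] F [-0.4  0.3 -2.2] gap 0.0384 j [-0.33  0.35 -0.04  1.18  0.    1.41]
side peak across [(0.0233, 14), (0.0278, 14), (0.0293, 33)]
side peak row [(0.0278, 65), (0.0248, 80), (0.0263, 125)]
scene peak across [(-0.0232, 67), (-0.0262, 115), (-0.0247, 235)]
scene peak row [(-0.0247, 18), (-0.0277, 98), (-0.0292, 166)]
t 17.98 tcp [ 0.6328 -0.1517  0.2519] q [0.001 0.765 0.644 0.001] F [-0.   0.5 -3. ] gap 0.038 j [-0.33  0.35 -0.04  1.18  0.    1.41]
-9.771646187331836
```

```bash

python3 -m handwheel '[{"claw":0.03,"dx":0.001,"dy":-0.0015,"dz":0.004,"wx":0,"wy":0,"wz":0},{"claw":0.03,"dx":0,"dy":0,"dz":0.002,"wx":0,"wy":0,"wz":0},{"claw":0.03,"dx":0,"dy":0,"dz":0,"wx":0,"wy":0,"wz":0},{"claw":0.03,"dx":0,"dy":0,"dz":0,"wx":0,"wy":0,"wz":0}]'
python3 - <<'E'
from h import *
st();faces(.075,.135);T=pose();print(T[:3,2].round(4))
E
```

```text
time_s: 18.48
tool_pos: [0.6316, -0.1504, 0.2458]
ee_rot: [0.001, 0.765, 0.644, 0.001]
ft_force: [-0.3, -0.3, -2.8]
finger_gap: 0.0388
t 18.48 tcp [ 0.6316 -0.1504  0.2458] q [0.001 0.765 0.644 0.001] F [-0.3 -0.3 -2.8] gap 0.0388 j [-0.33  0.35 -0.05  1.17  0.    1.41]
side peak across [(0.0263, 13), (0.0233, 13), (0.0278, 34)]
side peak row [(0.0293, 39), (0.0263, 86), (0.0278, 97)]
scene peak across [(-0.0247, 65), (-0.0277, 120), (-0.0262, 230)]
scene peak row [(-0.0292, 25), (-0.0262, 52), (-0.0277, 203)]
[ 0.0025  0.     -1.    ]
```

Centred within about 0.5 mm. Lowering in small steps and watching the force.

```bash

python3 -m handwheel '[{"claw":0.03,"dx":0,"dy":0,"dz":0.006,"wx":0,"wy":0,"wz":0},{"claw":0.03,"dx":0,"dy":0,"dz":0.006,"wx":0,"wy":0,"wz":0},{"claw":0.03,"dx":0,"dy":0,"dz":0.006,"wx":0,"wy":0,"wz":0},{"claw":0.03,"dx":0,"dy":0,"dz":0,"wx":0,"wy":0,"wz":0}]'

```

```text
time_s: 19.08
tool_pos: [0.631, -0.1502, 0.2267]
ee_rot: [-0.0, 0.765, 0.644, 0.0]
ft_force: [-1.5, -1.3, -3.3]
finger_gap: 0.0387
```

```bash

python3 -m handwheel '[{"claw":0.03,"dx":0,"dy":0,"dz":0.006,"wx":0,"wy":0,"wz":0},{"claw":0.03,"dx":0,"dy":0,"dz":0.006,"wx":0,"wy":0,"wz":0},{"claw":0.03,"dx":0,"dy":0,"dz":0.006,"wx":0,"wy":0,"wz":0},{"claw":0.03,"dx":0,"dy":0,"dz":0,"wx":0,"wy":0,"wz":0}]'
python3 -m handwheel '[{"claw":0.03,"dx":0,"dy":0,"dz":0.005,"wx":0,"wy":0,"wz":0},{"claw":0.03,"dx":0,"dy":0,"dz":0.005,"wx":0,"wy":0,"wz":0},{"claw":0.03,"dx":0,"dy":0,"dz":0,"wx":0,"wy":0,"wz":0}]'

```

```text
time_s: 19.58
tool_pos: [0.6311, -0.1502, 0.2089]
ee_rot: [-0.0, 0.765, 0.644, 0.0]
ft_force: [-0.5, 1.1, -2.1]
finger_gap: 0.0386
time_s: 19.95
tool_pos: [0.6312, -0.1502, 0.1991]
ee_rot: [0.0, 0.765, 0.644, 0.001]
ft_force: [-0.2, 0.2, -2.8]
finger_gap: 0.0384
```

```bash

python3 -m handwheel '[{"claw":0.03,"dx":0,"dy":0,"dz":0.004,"wx":0,"wy":0,"wz":0},{"claw":0.03,"dx":0,"dy":0,"dz":0.003,"wx":0,"wy":0,"wz":0},{"claw":0.03,"dx":0,"dy":0,"dz":0.0015,"wx":0,"wy":0,"wz":0},{"claw":0.03,"dx":0,"dy":0,"dz":0,"wx":0,"wy":0,"wz":0}]'
python3 -m handwheel '[{"claw":0.03,"dx":0,"dy":0,"dz":0.0012,"wx":0,"wy":0,"wz":0},{"claw":0.03,"dx":0,"dy":0,"dz":0,"wx":0,"wy":0,"wz":0}]'
python3 -m handwheel '[{"claw":0.03,"dx":0,"dy":0,"dz":0.0012,"wx":0,"wy":0,"wz":0},{"claw":0.03,"dx":0,"dy":0,"dz":0,"wx":0,"wy":0,"wz":0}]'

```

```text
time_s: 20.45
tool_pos: [0.6316, -0.1503, 0.1911]
ee_rot: [0.001, 0.765, 0.644, 0.001]
ft_force: [-0.4, -0.3, -3.3]
finger_gap: 0.0387
time_s: 20.7
tool_pos: [0.6317, -0.1504, 0.1901]
ee_rot: [0.001, 0.765, 0.644, 0.001]
ft_force: [-1.1, -0.1, -1.8]
finger_gap: 0.0386
time_s: 20.95
tool_pos: [0.6316, -0.1503, 0.1888]
ee_rot: [0.001, 0.765, 0.644, 0.001]
ft_force: [0.1, -0.2, -3.2]
finger_gap: 0.0389
```

```bash

python3 -m handwheel '[{"claw":0.03,"dx":0,"dy":0,"dz":0.001,"wx":0,"wy":0,"wz":0},{"claw":0.03,"dx":0,"dy":0,"dz":0,"wx":0,"wy":0,"wz":0}]'
python3 -m handwheel '[{"claw":0.03,"dx":0,"dy":0,"dz":0.001,"wx":0,"wy":0,"wz":0},{"claw":0.03,"dx":0,"dy":0,"dz":0,"wx":0,"wy":0,"wz":0}]'
python3 -m handwheel '[{"claw":0.03,"dx":0,"dy":0,"dz":0.001,"wx":0,"wy":0,"wz":0},{"claw":0.03,"dx":0,"dy":0,"dz":0,"wx":0,"wy":0,"wz":0}]'

```

```text
time_s: 21.2
tool_pos: [0.6316, -0.1503, 0.1878]
ee_rot: [0.001, 0.765, 0.644, 0.001]
ft_force: [-0.4, -0.4, -2.4]
finger_gap: 0.0387
time_s: 21.45
tool_pos: [0.6319, -0.1504, 0.1876]
ee_rot: [0.001, 0.765, 0.644, 0.001]
ft_force: [-1.7, 0.0, 2.4]
finger_gap: 0.0387
time_s: 21.7
tool_pos: [0.6321, -0.1504, 0.1875]
ee_rot: [0.001, 0.765, 0.644, 0.001]
ft_force: [-2.2, 0.6, 6.4]
finger_gap: 0.0385
```

The bottle reached the floor at the predicted height, so I'm releasing it.

```bash

python3 -m handwheel '[{"claw":0.042,"dx":0,"dy":0,"dz":0,"wx":0,"wy":0,"wz":0},{"claw":0.05,"dx":0,"dy":0,"dz":0,"wx":0,"wy":0,"wz":0},{"claw":0.065,"dx":0,"dy":0,"dz":0,"wx":0,"wy":0,"wz":0},{"claw":0.065,"dx":0,"dy":0,"dz":0,"wx":0,"wy":0,"wz":0}]'
python3 -m handwheel '[{"claw":0.065,"dx":0,"dy":0,"dz":-0.01,"wx":0,"wy":0,"wz":0},{"claw":0.065,"dx":0,"dy":0,"dz":-0.03,"wx":0,"wy":0,"wz":0},{"claw":0.065,"dx":0,"dy":0,"dz":-0.04,"wx":0,"wy":0,"wz":0},{"claw":0.065,"dx":0,"dy":0,"dz":-0.04,"wx":0,"wy":0,"wz":0}]'
python3 - <<'E'
from h import *
st()
for n in['side','scene']:
    C=save(n,n+'9');P,_=cloud(C)
    for k,nm in((66,'L'),(0,'M'),(-66,'R')):
        g0=mid+row*k/1000
        q=P[(np.hypot(P[:,0]-g0[0],P[:,1]-g0[1])<.026)&(P[:,2]>.128)&(P[:,2]<.141)]
        if len(q)>20:
            ct,rd=cv2.minEnclosingCircle(q[:,:2].astype(np.float32)*1000);top=q[q[:,2]>.133];v=np.linalg.svd(top-top.mean(0))[2][2] if len(top)>20 else None
            print(n,nm,len(q),np.round(ct,1),round(rd,1),'ztop',np.percentile(q[:,2],[50,95]).round(4),'normal',v)
    q=P[(P[:,0]>.40)&(P[:,0]<.60)&(P[:,1]>-.27)&(P[:,1]<-.12)&(P[:,2]>.143)&(P[:,2]<.153)]
    if len(q)>30:
        u,s,vt=np.linalg.svd(q[:,:2]-q[:,:2].mean(0));print(' barang',np.degrees(np.arctan2(vt[0,1],vt[0,0])))
E
```

```text
time_s: 22.2
tool_pos: [0.6317, -0.1504, 0.1857]
ee_rot: [0.001, 0.765, 0.644, 0.001]
ft_force: [-0.3, -0.0, -0.5]
finger_gap: 0.0651
time_s: 22.7
tool_pos: [0.6314, -0.1504, 0.3077]
ee_rot: [0.001, 0.765, 0.644, 0.001]
ft_force: [1.6, 0.3, 0.5]
finger_gap: 0.0648
t 22.7 tcp [ 0.6314 -0.1504  0.3077] q [0.001 0.765 0.644 0.001] F [1.6 0.3 0.5] gap 0.0648 j [-0.33  0.32  0.03  1.29  0.    1.41]
side L 276 [642.4 -82.6] 20.8 ztop [0.1368 0.1395] normal [0.00262321 0.00572948 0.99998015]
side M 257 [ 633.2 -148.3] 21.4 ztop [0.1368 0.1397] normal [-0.00499245  0.02286283  0.99972615]
side R 233 [ 621.  -213.7] 21.9 ztop [0.1369 0.1398] normal [0.01356528 0.01069824 0.99985075]
 barang 149.2989353321824
scene L 214 [643.  -83.9] 21.1 ztop [0.1364 0.1384] normal [-0.02890934 -0.0094189   0.99953766]
scene M 233 [ 632.4 -149.8] 21.2 ztop [0.1362 0.1379] normal [-0.01196705 -0.01621853  0.99979685]
scene R 254 [ 621.5 -215.7] 21.3 ztop [0.1364 0.1382] normal [ 0.02991996  0.01265505 -0.99947218]
 barang 149.24791261376006
```

View pics/scene9.png

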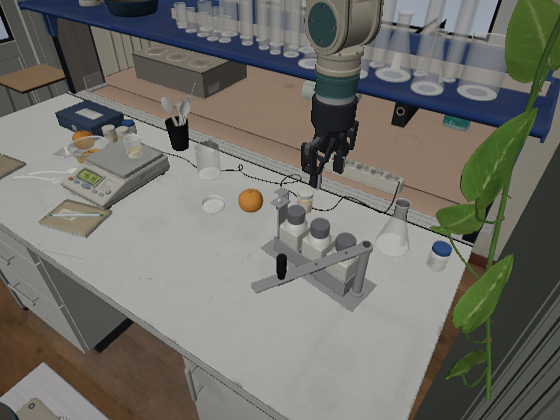

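View pics/side9.png

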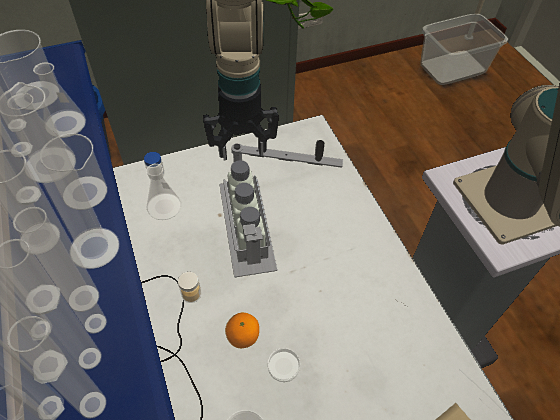

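All three caps are level, with tops at z≈0.1365, and they are on the row line. The bar is still open at 149.25°. Next is the knob.

```bash
cat >> h.py <<'E'
def knob_target(deg,h=.186):
    a=np.radians(deg);k=piv+.184*np.array([np.cos(a),np.sin(a),0])
    y=np.array([np.cos(a-np.pi/2),np.sin(a-np.pi/2),0]);k[2]=h
    return target(k,[0,0,-1],y)
E
python3 - <<'E'
from h import *
A=knob_target(149.25,.262);print(A.round(3));plan(A,8);B=knob_target(149.25);plan(B,3,A)
E
```

```text
[[-0.859  0.511  0.     0.455]
 [ 0.511  0.859  0.    -0.165]
 [ 0.     0.    -1.     0.316]
 [ 0.     0.     0.     1.   ]]
N 8 tot rot deg 69.0 dist 0.18
 row: "dx":0.0066,"dy":-0.0230,"dz":-0.0006,"wx":0.0014,"wy":0.0012,"wz":-0.1506
N 3 tot rot deg 0.0 dist 0.076
 row: "dx":0.0000,"dy":0.0000,"dz":0.0253,"wx":0.0000,"wy":0.0000,"wz":0.0000
```

```bash

python3 -m handwheel '[{"claw":0.05,"dx":0.0066,"dy":-0.023,"dz":-0.0006,"wx":0.0014,"wy":0.0012,"wz":-0.1506},{"claw":0.05,"dx":0.0066,"dy":-0.023,"dz":-0.0006,"wx":0.0014,"wy":0.0012,"wz":-0.1506},{"claw":0.05,"dx":0.0066,"dy":-0.023,"dz":-0.0006,"wx":0.0014,"wy":0.0012,"wz":-0.1506},{"claw":0.05,"dx":0.0066,"dy":-0.023,"dz":-0.0006,"wx":0.0014,"wy":0.0012,"wz":-0.1506}]'
python3 -m handwheel '[{"claw":0.05,"dx":0.0066,"dy":-0.023,"dz":-0.0006,"wx":0.0014,"wy":0.0012,"wz":-0.1506},{"claw":0.05,"dx":0.0066,"dy":-0.023,"dz":-0.0006,"wx":0.0014,"wy":0.0012,"wz":-0.1506},{"claw":0.05,"dx":0.0066,"dy":-0.023,"dz":-0.0006,"wx":0.0014,"wy":0.0012,"wz":-0.1506},{"claw":0.05,"dx":0.0066,"dy":-0.023,"dz":-0.0006,"wx":0.0014,"wy":0.0012,"wz":-0.1506}]'
python3 -m handwheel '[{"claw":0.05,"dx":0,"dy":0,"dz":0,"wx":0,"wy":0,"wz":0},{"claw":0.05,"dx":0,"dy":0,"dz":0,"wx":0,"wy":0,"wz":0},{"claw":0.05,"dx":0,"dy":0,"dz":0,"wx":0,"wy":0,"wz":0}]'
python3 - <<'E'
from h import *
o=st();plan(knob_target(149.25),3)
w=save('wrist','w10');P,_=cloud(w,o)
q=P[(P[:,2]>.185)&(P[:,2]<.205)&(np.hypot(P[:,0]-.455,P[:,1]+.165)<.03)];print(len(q),q.min(0).round(3) if len(q) else '',q.max(0).round(3) if len(q) else '')
E
```

```text
time_s: 23.3
tool_pos: [0.5385, -0.1291, 0.3083]
ee_rot: [-0.003, 0.537, 0.844, 0.001]
ft_force: [-0.1, -0.0, -0.5]
finger_gap: 0.0501
time_s: 23.8
tool_pos: [0.4508, -0.1643, 0.3112]
ee_rot: [-0.006, 0.262, 0.965, 0.0]
ft_force: [0.4, -0.8, -0.1]
finger_gap: 0.0499
time_s: 24.18
tool_pos: [0.4523, -0.164, 0.3111]
ee_rot: [-0.006, 0.265, 0.964, 0.0]
ft_force: [0.2, 0.6, 0.5]
finger_gap: 0.0503
t 24.18 tcp [ 0.4523 -0.164   0.3111] q [-0.006  0.265  0.964  0.   ] F [0.2 0.6 0.5] gap 0.0503 j [-0.48  0.02 -0.31  1.25 -0.    0.05]
N 3 tot rot deg 0.7 dist 0.0712
 row: "dx":-0.0011,"dy":0.0001,"dz":0.0237,"wx":-0.0007,"wy":-0.0038,"wz":0.0000
692 [ 0.445 -0.175  0.185] [ 0.463 -0.157  0.202]
```

View pics/w10.png

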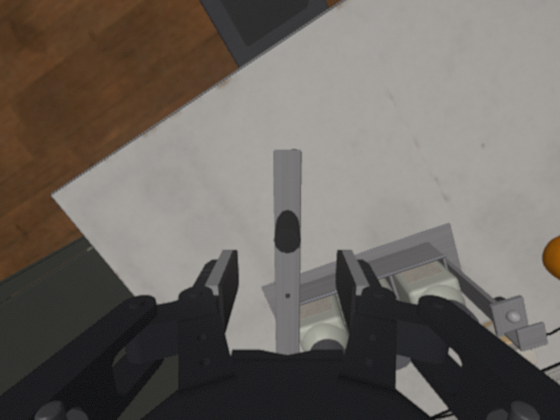

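The knob sits at column 287, centred between the fingers at 230 and 345. Lower and grip lightly.

```bash

python3 -m handwheel '[{"claw":0.05,"dx":-0.0008,"dy":0,"dz":0.0237,"wx":0,"wy":-0.0038,"wz":0},{"claw":0.05,"dx":-0.0008,"dy":0,"dz":0.0237,"wx":0,"wy":-0.0038,"wz":0},{"claw":0.05,"dx":-0.0008,"dy":0,"dz":0.0237,"wx":0,"wy":-0.0038,"wz":0},{"claw":0.05,"dx":0,"dy":0,"dz":0,"wx":0,"wy":0,"wz":0}]'
python3 -m handwheel '[{"claw":0.012,"dx":0,"dy":0,"dz":0,"wx":0,"wy":0,"wz":0},{"claw":0.012,"dx":0,"dy":0,"dz":0,"wx":0,"wy":0,"wz":0},{"claw":0.012,"dx":0,"dy":0,"dz":0,"wx":0,"wy":0,"wz":0},{"claw":0.012,"dx":0,"dy":0,"dz":0,"wx":0,"wy":0,"wz":0}]' 25
python3 - <<'E'
from h import *
o=st();T0=pose()
# bar angle from grip point
G=(T0[:3,3]+.054*T0[:3,2]-piv);print(np.degrees(np.arctan2(G[1],G[0])),np.linalg.norm(G[:2]))
# constant row for arc: 
A=knob_target(149.25);B=knob_target(141.55);plan(B,1,A);plan(knob_target(80.15+6.2),9,T0)
E
```

```text
time_s: 24.72
tool_pos: [0.4522, -0.1644, 0.2381]
ee_rot: [-0.003, 0.265, 0.964, -0.001]
ft_force: [-0.2, 0.1, -0.4]
finger_gap: 0.0502
time_s: 25.22
tool_pos: [0.4541, -0.1657, 0.2413]
ee_rot: [0.001, 0.265, 0.964, -0.001]
ft_force: [0.3, 1.1, 4.9]
finger_gap: 0.0175
t 25.23 tcp [ 0.4541 -0.1657  0.2413] q [ 0.001  0.265  0.964 -0.001] F [0.3 1.1 4.9] gap 0.0175 j [-0.48  0.07 -0.41  1.09 -0.    0.05]
149.48520203478998 0.18413328379494162
N 1 tot rot deg 7.7 dist 0.0247
 row: "dx":-0.0017,"dy":0.0247,"dz":0.0000,"wx":0.0000,"wy":0.0000,"wz":0.1344
N 9 tot rot deg 62.9 dist 0.1927
 row: "dx":-0.0014,"dy":0.0225,"dz":0.0001,"wx":-0.0000,"wy":0.0004,"wz":0.1220
```

```bash

python3 -m handwheel '[{"claw":0.03,"dx":0,"dy":0,"dz":0,"wx":0,"wy":0,"wz":0},{"claw":0.03,"dx":0,"dy":0,"dz":-0.004,"wx":0,"wy":0,"wz":0},{"claw":0.03,"dx":0,"dy":0,"dz":0,"wx":0,"wy":0,"wz":0}]'
python3 -m handwheel '[{"claw":0.012,"dx":0,"dy":0,"dz":0,"wx":0,"wy":0,"wz":0},{"claw":0.012,"dx":0,"dy":0,"dz":0,"wx":0,"wy":0,"wz":0},{"claw":0.012,"dx":0,"dy":0,"dz":0,"wx":0,"wy":0,"wz":0}]' 25
python3 - <<'E'
from h import *
o=st();T0=pose()
G=(T0[:3,3]+.054*T0[:3,2]-piv);print(np.degrees(np.arctan2(G[1],G[0])),np.linalg.norm(G[:2]))
plan(knob_target(80.15+6.2,T0[2,3]-.054),9,T0)
E
```

```text
time_s: 25.6
tool_pos: [0.4533, -0.1654, 0.2441]
ee_rot: [-0.0, 0.265, 0.964, -0.001]
ft_force: [0.4, -0.0, -0.3]
finger_gap: 0.03
time_s: 25.98
tool_pos: [0.4532, -0.1653, 0.244]
ee_rot: [-0.0, 0.265, 0.964, -0.001]
ft_force: [-0.3, 0.5, 0.5]
finger_gap: 0.0173
t 25.98 tcp [ 0.4532 -0.1653  0.244 ] q [-0.     0.265  0.964 -0.001] F [-0.3  0.5  0.5] gap 0.0173 j [-0.48  0.07 -0.41  1.09 -0.    0.05]
149.5464325886306 0.18529684581119227
N 9 tot rot deg 62.9 dist 0.1934
 row: "dx":-0.0015,"dy":0.0225,"dz":-0.0000,"wx":-0.0003,"wy":0.0001,"wz":0.1220
```

The force is gone now. Swinging the bar along its arc.

```bash

python3 -m handwheel '[{"claw":0.012,"dx":-0.0015,"dy":0.0225,"dz":0,"wx":0,"wy":0,"wz":0.122},{"claw":0.012,"dx":-0.0015,"dy":0.0225,"dz":0,"wx":0,"wy":0,"wz":0.122},{"claw":0.012,"dx":-0.0015,"dy":0.0225,"dz":0,"wx":0,"wy":0,"wz":0.122}]'
python3 -m handwheel '[{"claw":0.012,"dx":-0.0015,"dy":0.0225,"dz":0,"wx":0,"wy":0,"wz":0.122},{"claw":0.012,"dx":-0.0015,"dy":0.0225,"dz":0,"wx":0,"wy":0,"wz":0.122},{"claw":0.012,"dx":-0.0015,"dy":0.0225,"dz":0,"wx":0,"wy":0,"wz":0.122},{"claw":0.012,"dx":0,"dy":0,"dz":0,"wx":0,"wy":0,"wz":0}]'
python3 - <<'E'
from h import *
o=st();T0=pose()
G=(T0[:3,3]+.054*T0[:3,2]-piv);print(np.degrees(np.arctan2(G[1],G[0])),np.linalg.norm(G[:2]))
plan(knob_target(80.15+6.2,.19),4,T0)
E
```

```text
time_s: 26.35
tool_pos: [0.4978, -0.1141, 0.244]
ee_rot: [-0.001, 0.438, 0.899, -0.001]
ft_force: [-0.2, -1.1, 2.3]
finger_gap: 0.0171
time_s: 26.85
tool_pos: [0.5585, -0.0823, 0.244]
ee_rot: [-0.001, 0.592, 0.806, 0.0]
ft_force: [-2.8, 5.2, 5.0]
finger_gap: 0.0169
t 26.85 tcp [ 0.5585 -0.0823  0.244 ] q [-0.001  0.592  0.806  0.   ] F [-2.8  5.2  5. ] gap 0.0169 j [-0.26  0.21 -0.24  1.12  0.    1.01]
107.06201067849958 0.1852292501779752
N 4 tot rot deg 21.1 dist 0.0663
 row: "dx":-0.0011,"dy":0.0166,"dz":-0.0000,"wx":-0.0002,"wy":-0.0003,"wz":0.0919
```

```bash

python3 -m handwheel '[{"claw":0.012,"dx":-0.0014,"dy":0.0166,"dz":0,"wx":0,"wy":0,"wz":0.0919},{"claw":0.012,"dx":-0.0014,"dy":0.0166,"dz":0,"wx":0,"wy":0,"wz":0.0919},{"claw":0.012,"dx":-0.0011,"dy":0.0166,"dz":0,"wx":0,"wy":0,"wz":0.0919},{"claw":0.012,"dx":-0.0011,"dy":0.0166,"dz":0,"wx":0,"wy":0,"wz":0.0919},{"claw":0.012,"dx":0,"dy":0,"dz":0,"wx":0,"wy":0,"wz":0}]'
python3 - <<'E'
from h import *
o=st();T0=pose()
G=(T0[:3,3]+.054*T0[:3,2]-piv);print(np.degrees(np.arctan2(G[1],G[0])),np.linalg.norm(G[:2]))
plan(knob_target(80.15,.19),4,T0)
for n in['side','scene']:save(n,n+'11')
E
```

```text
time_s: 27.48
tool_pos: [0.6248, -0.075, 0.244]
ee_rot: [-0.002, 0.729, 0.685, 0.002]
ft_force: [1.1, 10.7, 3.3]
finger_gap: 0.0172
t 27.48 tcp [ 0.6248 -0.075   0.244 ] q [-0.002  0.729  0.685  0.002] F [ 1.1 10.7  3.3] gap 0.0172 j [-0.22  0.32 -0.1   1.15  0.01  1.41]
86.28225596154853 0.18506457551446276
N 4 tot rot deg 6.3 dist 0.0198
 row: "dx":-0.0003,"dy":0.0049,"dz":-0.0000,"wx":0.0001,"wy":-0.0016,"wz":0.0273
```

View pics/scene11.png

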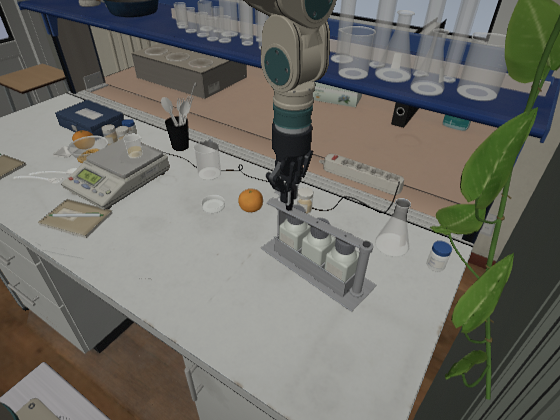

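The bar is just short of the catch. There is a 10 N radial force, so I'll ease 2 mm outward and then push through the catch.

```bash

python3 -m handwheel '[{"claw":0.012,"dx":0.002,"dy":0,"dz":0,"wx":0,"wy":0,"wz":0},{"claw":0.012,"dx":0,"dy":0.005,"dz":0,"wx":0,"wy":0,"wz":0.027},{"claw":0.012,"dx":0,"dy":0.005,"dz":0,"wx":0,"wy":0,"wz":0.027},{"claw":0.012,"dx":0,"dy":0.005,"dz":0,"wx":0,"wy":0,"wz":0.027},{"claw":0.012,"dx":0,"dy":0,"dz":0,"wx":0,"wy":0,"wz":0}]'
python3 - <<'E'
from h import *
o=st();T0=pose()
G=(T0[:3,3]+.054*T0[:3,2]-piv);print(np.degrees(np.arctan2(G[1],G[0])),np.linalg.norm(G[:2]))
E
```

```text
time_s: 28.2
tool_pos: [0.6353, -0.0757, 0.2439]
ee_rot: [-0.004, 0.756, 0.654, -0.003]
ft_force: [-9.8, 6.7, 11.0]
finger_gap: 0.017
t 28.2 tcp [ 0.6353 -0.0757  0.2439] q [-0.004  0.756  0.654 -0.003] F [-9.8  6.7 11. ] gap 0.017 j [-0.22  0.34 -0.07  1.17  0.    1.5 ]
83.18660137787975 0.18504525329215846
```

```bash

python3 -m handwheel '[{"claw":0.012,"dx":0,"dy":0.004,"dz":0,"wx":0,"wy":0,"wz":0.02},{"claw":0.012,"dx":0,"dy":0.004,"dz":0,"wx":0,"wy":0,"wz":0.02},{"claw":0.012,"dx":0,"dy":0,"dz":0,"wx":0,"wy":0,"wz":0}]'
python3 - <<'E'
from h import *
o=st();T0=pose()
G=(T0[:3,3]+.054*T0[:3,2]-piv);print(np.degrees(np.arctan2(G[1],G[0])),np.linalg.norm(G[:2]))
E
```

```text
time_s: 28.58
tool_pos: [0.6451, -0.0773, 0.2439]
ee_rot: [-0.002, 0.77, 0.638, -0.001]
ft_force: [-3.7, 6.8, 6.8]
finger_gap: 0.0167
t 28.57 tcp [ 0.6451 -0.0773  0.2439] q [-0.002  0.77   0.638 -0.001] F [-3.7  6.8  6.8] gap 0.0167 j [-0.22  0.36 -0.05  1.17  0.    1.54]
80.04084369131068 0.18497590350579504
```

Bar angle is now 80.0°, so it looks shut. A small extra nudge to confirm the stop.

```bash

python3 -m handwheel '[{"claw":0.012,"dx":0,"dy":0.002,"dz":0,"wx":0,"wy":0,"wz":0},{"claw":0.012,"dx":0,"dy":0.0015,"dz":0,"wx":0,"wy":0,"wz":0},{"claw":0.012,"dx":0,"dy":0,"dz":0,"wx":0,"wy":0,"wz":0}]'
python3 - <<'E'
from h import *
o=st();T0=pose()
G=(T0[:3,3]+.054*T0[:3,2]-piv);print(np.degrees(np.arctan2(G[1],G[0])),np.linalg.norm(G[:2]))
E
```

```text
time_s: 28.95
tool_pos: [0.6456, -0.0773, 0.2438]
ee_rot: [-0.005, 0.77, 0.638, -0.003]
ft_force: [-12.9, 8.0, 11.1]
finger_gap: 0.0174
t 28.95 tcp [ 0.6456 -0.0773  0.2438] q [-0.005  0.77   0.638 -0.003] F [-12.9   8.   11.1] gap 0.0174 j [-0.22  0.36 -0.04  1.18  0.    1.54]
79.97479264882399 0.18500960343201844
```

The stop resists at 12.9 N with only 0.5 mm of travel. Relaxing, opening, rising straight up.

```bash

python3 -m handwheel '[{"claw":0.012,"dx":0,"dy":-0.003,"dz":0,"wx":0,"wy":0,"wz":0},{"claw":0.03,"dx":0,"dy":0,"dz":0,"wx":0,"wy":0,"wz":0},{"claw":0.05,"dx":0,"dy":0,"dz":0,"wx":0,"wy":0,"wz":0},{"claw":0.05,"dx":0,"dy":0,"dz":0,"wx":0,"wy":0,"wz":0}]'
python3 -m handwheel '[{"claw":0.05,"dx":0,"dy":0,"dz":-0.02,"wx":0,"wy":0,"wz":0},{"claw":0.05,"dx":0,"dy":0,"dz":-0.04,"wx":0,"wy":0,"wz":0},{"claw":0.05,"dx":0,"dy":0,"dz":-0.05,"wx":0,"wy":0,"wz":0},{"claw":0.05,"dx":0,"dy":-0.04,"dz":0,"wx":0,"wy":0,"wz":0},{"claw":0.05,"dx":0,"dy":-0.05,"dz":0,"wx":0,"wy":0,"wz":0}]'
python3 -m handwheel '[{"claw":0.05,"dx":0,"dy":-0.05,"dz":0,"wx":0,"wy":0,"wz":0},{"claw":0.05,"dx":0,"dy":0,"dz":0,"wx":0,"wy":0,"wz":0},{"claw":0.05,"dx":0,"dy":0,"dz":0,"wx":0,"wy":0,"wz":0}]'
python3 - <<'E'
from h import *
st()
for n in['side','scene']:
    C=save(n,n+'12');P,_=cloud(C)
    L=np.c_[(P-piv)@across,(P-piv)@row,P[:,2]]
    q=L[(np.abs(L[:,0])<.03)&(L[:,1]>.02)&(L[:,1]<.20)&(L[:,2]>.143)&(L[:,2]<.153)]
    f=cv2.fitLine(q[:,:2].astype(np.float32),cv2.DIST_HUBER,0,.001,.001).ravel();print(n,len(q),'bar dev deg',np.degrees(np.arctan(-f[0]/f[1])).round(2),'across pct',np.percentile(q[:,0],[2,50,98]).round(4))
    q=L[(L[:,2]>.17)&(L[:,2]<.203)&(np.abs(L[:,1]-.184)<.03)&(np.abs(L[:,0])<.05)];print(' knob',len(q),((q.max(0)+q.min(0))/2).round(4), 'z',q[:,2].max().round(3))
    for t in('weigh_dish','tangerine_2'):
        d=finder.regions_of(t,n)
        if d: p,_=cloud(C,None,d[0]['mask']);print(' ',t,np.median(p,0).round(3))
E
```

```text
time_s: 29.45
tool_pos: [0.6472, -0.0792, 0.2433]
ee_rot: [0.0, 0.77, 0.638, -0.001]
ft_force: [0.2, -0.1, 0.5]
finger_gap: 0.0502
time_s: 30.08
tool_pos: [0.5592, -0.0623, 0.3545]
ee_rot: [0.002, 0.77, 0.638, -0.0]
ft_force: [0.2, 0.2, -0.1]
finger_gap: 0.05
time_s: 30.45
tool_pos: [0.5103, -0.0529, 0.3541]
ee_rot: [0.001, 0.77, 0.638, -0.001]
ft_force: [0.3, 0.0, -0.6]
finger_gap: 0.0501
t 30.45 tcp [ 0.5103 -0.0529  0.3541] q [ 0.001  0.77   0.638 -0.001] F [ 0.3  0.  -0.6] gap 0.0501 j [-0.23  0.05 -0.19  1.33 -0.    1.53]
side 526 bar dev deg -2.22 across pct [-0.011   0.0008  0.0102]
 knob 127 [-0.0005  0.1843  0.1866] z 0.203
  weigh_dish [0.67  0.192 0.004]
  tangerine_2 [0.727 0.116 0.048]
scene 674 bar dev deg 0.54 across pct [-0.0109 -0.0023  0.0107]
 knob 129 [0.0009 0.1831 0.1862] z 0.202
  weigh_dish [0.676 0.2   0.006]
  tangerine_2 [0.711 0.093 0.043]
```

View pics/scene12.png

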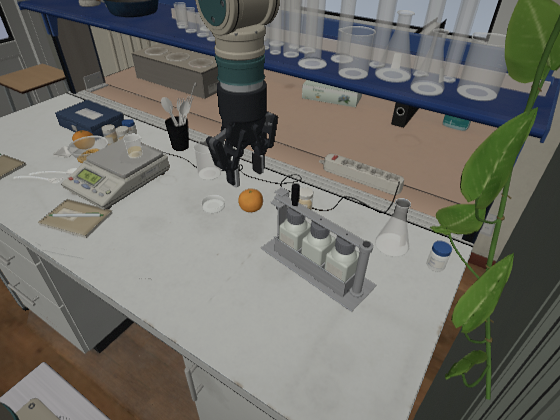

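View pics/side12.png

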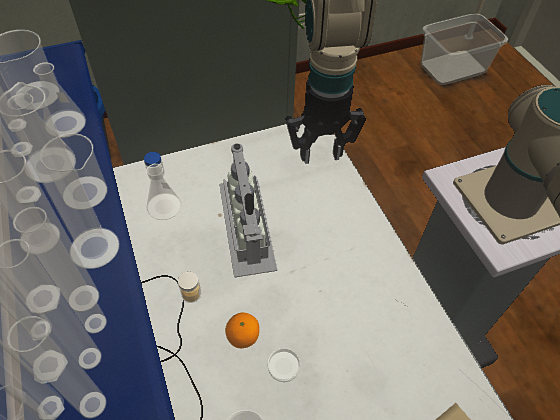

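The bar is shut over the three caps: the knob, at pixel (295,195) in the scene view, is within 1 mm of its shut position. The bystanders have not moved and the robot is clear.

```bash
python3 -c "
from station import job
print(job.hand_in())"
```

```text
the job is handed in; nothing more can be done
None
```

I stood the lying bottle upright on the bench and let go, then took it by its cap and seated it in the middle pocket. I then swung the keeper bar shut and handed the job in at about 30.5 s.

**Last checks:**
- **Bottles:** after I released the middle one, all three caps were level to within 1 mm, with tops at about z 0.136–0.137, and on the row line. The outer two had not moved.
- **Seating:** the middle bottle touched the pocket floor at the predicted height, and the highest upward force reading was about 6 N.
- **Keeper bar:** I pushed it through the catch against about 10 N, and it then resisted 12.9 N at its stop. After letting go, the knob was within 1 mm of its shut position in both cameras.
- **Surroundings:** the tangerine and dish were where they started to within 2 mm, and the arm was touching nothing.

**Disagreements:**
- **Bar direction:** the two cameras' line fits disagreed, reading −2.2° and +0.5° from shut. I relied on the knob position instead.
- **Row position:** just above the pocket, the cameras showed the bottle 3.5 mm too far along the row, because I had corrected from a reading taken before the arm settled. I fixed this before lowering it.
- **Fingertip contact:** closing the fingers pressed on something with about 5 N at all three grasps, probably the bench, the bottle shoulder and the bar. Each was gone once I lifted clear.

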